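Send a tray of ointment jars to the label reader

TASK

Stand all the squat screw-top jars from the bench upright in the shuttle's tray while the shuttle is still clamped; then swing its clamp lever open, slide the shuttle until its pointer meets the middle of the reader's mark tab, and swing the lever fully back to clamp it there. Finally press the roller lever switch just until it clicks and no further, and let it go; leave the jars standing in the tray and the other things on the bench where they are.

Things in the scene. Friction and masses are not known exactly. Their poses are not given: they have to be found in the camera images.
- fixture: low aluminium base plate with two steel guide rods and a flat clamp strip, fixed to the bench, 155 x 440 mm, 34 mm high with its end blocks. Origin: underside, under the middle of the rods. Its +y axis runs along the rods; its -x side (with the clamp lever) faces the robot
- shuttle (a joint): position of the shuttle along the fixture's +y, m, from -0.08 to 0.08 (0: tray centred on the fixture). Unclamped it slides against about 4 N of friction and stays where it is left; clamped it is held firmly
- tray_floor (a point): centre of the tray's floor on the shuttle, 32 mm above the bench; axes as the fixture's. The open tray is 68 mm (x) by 228 mm (y) inside, with walls that rise 10 mm above its floor: four jars stand in one row along y
- pointer (a point): tip of the small black pointer in the middle of the shuttle's far (+x) side, 42 mm above the bench; it sticks 8 mm out from the tray wall
- grip_post (a point): top of the black upright round post by which the shuttle is pushed or pulled: 20 mm diameter, 52 mm tall, top 86 mm above the bench. It stands on the grey ledge on the shuttle's robot side, 75 mm from the tray's centre line, and clear by 50 mm and more on both sides along y
- clamp (a joint): angle of the clamp lever on the shuttle's robot side, rad, turning about an upright axis that is 60 mm from its knob: 0 clamped (lever points along the shuttle's +y, beside the tray), 1.57 open (lever points to the shuttle's -x, towards the robot; anticlockwise from above). Grips from about 0.5 rad down to 0. It takes 1.5 to 5 N at the knob and stays where it is left. The pivot is on the shuttle, 75 mm to the -x side of the tray's centre
- clamp_knob (a point): top of the black upright round knob at the end of the clamp lever, which spins freely on its pin: 18 mm diameter, 36 mm tall, top 91 mm above the bench; the lever's arm lies just below the knob
- reader: grey label reader, 44 x 56 mm and 85 mm tall on a foot plate, fixed to the bench at the far side of the fixture. Origin: underside; axes as the fixture's. Its place along the rods differs from start to start
- mark (a point): mark: the end of the steel tab, 10 mm wide, that sticks out from the reader towards the shuttle, 40 mm above the bench, on the tab's centre line. The shuttle is at the mark when its pointer is level with this along the rods (the pointer's tip passes 4 mm short of the tab)
- switch_box: housing of the roller lever switch, grey box 45 x 34 mm on a foot plate, fixed to the bench. Origin: underside; the lever points to its -x
- switch (a joint): angle of the switch's sprung lever, rad: 0 at rest, grows as the roller is pressed down; it clicks at 0.15 (roller 9 mm down, about 3.6 N), is overtravelled beyond 0.32 (18 mm down, about 5.7 N), hard end at 0.40; springs back when let go
- roller_top (a point): top of the white roller (20 mm diameter, 14 mm wide) at the end of the switch's lever, 76 mm above the bench at rest; press it straight down from above. It is 58 mm from the lever's hinge
- jar0: ointment jar: white plastic with a slightly wider white lid, a plain upright cylinder 46 mm in diameter and 52 mm tall, about 90 g, standing on the bench. Origin: centre of its underside; z up when standing. None: this jar is absent
- jar1: as jar0
- jar2: as jar0
- jar3: as jar0
- amber: bystander: amber glass bottle, 54 mm in diameter, 105 mm tall; leave it alone
- carton: bystander: cardboard carton 60 x 120 x 45 mm; leave it alone
- mortar: bystander: white ceramic bowl, 90 mm across, 60 mm high; leave it alone
Mind the look-alikes: they are no part of the job. Leave any turquoise look-alike of the reader alone. What is shaped like the jar1 but red is not meant.

How it is judged:
By the outcome, as a careful person would: the job done as asked, in the order asked, and still so for the second after the job is handed in, with the robot touching nothing.
Of jar0, jar1, jar2, jar3 only 2 to 4 are there at a start; the rules pass over those that are not, and their reading is None.
At some moment in a run one of jar0, jar1, jar2, jar3 may be knocked a few centimetres aside while the robot is not near it.
Once in a run the grip may slacken for a moment while it holds something.
It also fails if it takes over 210 s, if anything falls off the work surface, if the arm or the gripper's body presses on something with over 40 N, if the wrist force passes 120 N, or if a joint passes its speed limit or range.

ROBOT

A 6-joint arm with a two-finger parallel gripper is mounted at the origin on the work surface. World frame = base frame: x ahead of the robot, y to its left, z up, the work surface at z = 0. Lengths are in mm, angles in rad, forces in N, time in s.
With the tool pointing down it reaches from about 350 to 775 mm from the base axis. Payload 7.3 kg.
Tool frame: the origin (TCP) lies on the centre line of the jaws, within the pads' length; the fingertips stand bot.tip_reach ahead of it and the grasp point (between the pads) lies 6 mm ahead of it (bot.tip_reach is the distance from the TCP to the fingertips, in mm); z points along the fingers, y is the direction in which the jaws open and shut (so a half turn about z gives the same grasp; the last joint's range is limited). The gripper opens to 92 mm and grips with 3 to 60 N. Pads are 19 mm wide; open, the fingers measure 130 mm over their backs; the gripper's body (75 mm by 190 mm) begins 47 mm behind the grasp point.
Start: joints at [1.095, 0.342, 1.524, -0, 1.275, -0.146], TCP at [170.01, 496.732, 215.041] pointing down, gripper open.
Joint ranges: [-2.53, 2.53], [-0.77, 2.02], [0.04, 2.7], [-1, 4.14], [0.28, 2.66], [-3.11, 3.11]. Speed limits (rad/s): [2.57, 2.57, 3.14, 3.14, 3.14, 3.14].

INTERFACE

Orientations are given as [roll, pitch, yaw] about the fixed x, y, z axes, in that order (R = Rz(yaw) Ry(pitch) Rx(roll)).
In Python, from plant import bot gives the robot as it stands.
- The arm moves only by the tool step_arm, never from a script. Its argument "deltas" is a list of rows, each a list of 6 numbers: the shift along the tool's x, y, z in mm, then the turn, a rotation vector about the tool's x, y, z in rad. A call has 1 to 5 rows; each row is the pose to reach, as a shift and turn from the pose commanded when the call began, along the tool's axes at that moment; what a row does not reach only later rows make up. A row lasts 1/12 s, in which the tool goes at most 41.7 mm and 7.16 degrees, less where a joint would pass 70% of its speed; a pose out of reach is approached as far as the arm can. A call with a gripper value outside its range is refused whole. "fingers" is the finger opening in mm, from 0 to 91.8, set as the call begins (left out, the last holds). The fingers move at their own pace and stop on an object; the grip force is fixed at half the most. Time passes only in rows, so rows that repeat a pose let the fingers close. It gives the time, the measured TCP pose, the force and the opening at its end, in the units of the state.
- bot.get_obs(): the state, without advancing time (a new reading comes with each control period).
- bot.capture(name): name is "scene" or "top" or "wrist"; returns a dict with "color" (384x512x3 uint8, red, green, blue), "fx", "fy", "cx", "cy" (pixels), "k1" (the pictures are not rectified: a ray, as slopes to the right and down, at radius r is drawn at 1 + k1 r^2 times it, then the intrinsics apply), "R" (3x3) and "t" (3): a world point X has camera coordinates R X + t. Camera axes: x right, y down, z forward; pixel columns grow to the right and rows downward; lengths in mm; the calibration is good to about 2 mm. A picture is of the moment at which its call begins. There is no depth.
- bot.close_job(): hands the job in, once; it reports no verdict.
Trained networks look in a picture, given as the dict that the camera call returned (one of the last four; its "shot" number tells which), for a name from the list of things; names that differ only in an ending like _2 or _b are one class to them, and where a whole thing is asked for, a point or a joint stands for the part that bears it (a point fixed in the world has none). Each returns a list of dicts, best first, with "p" (0 to 1); they miss things now and then, are a little off and sometimes report something else, mostly with a low value. They report only what shows in the picture. A call takes as long as a camera call. They do not tell look-alikes from the thing itself.
- bot.boxes_of(query, picture): "rect" ([centre column, centre row, width, height] in pixels, round what is visible of it).
The state is a dict: "time": time; "joint_positions": joint angles; "dq": joint speeds; "tau": joint torques, N m; "tool_pos": TCP position; "tcp_rot": TCP orientation; "contact_force": force on the tool from outside, world axes, zero at the start; "moment": the same for the moment, N m; "grip_width": finger opening in mm.
Only numpy, scipy, OpenCV 4.12 (cv2) and the standard library are available. Lean on these libraries where they do the work, as an engineer would, in place of code of your own. Each camera call takes 0.05 s, during which the arm holds its last target. There are 200 camera calls.

## Working session

There is one attempt and no reset: what is moved stays moved. The work goes in short steps, Python scripts to look and compute and a tool call to move; the robot and the scene stay as the last step left them, time stands still between calls to the robot, and variables do not carry over. Pictures are saved under pics/ and viewed, about 12 in all and at most 16, crops included, and the job is handed in when it is done.

Besides the shell and the picture viewer there is one more tool, called after "Request:" in YAML: its name, and indented under it one key for each argument. step_arm: Moves the arm, as the interface text tells. Its arguments: {"type":"object","properties":{"deltas":{"type":"array"},"fingers":{"type":"number"}},"required":["deltas"]}

```bash
ls; mkdir -p pics
cat > h.py <<'E'
import numpy as np, cv2
from plant import bot
def save(p,n): cv2.imwrite(f'pics/{n}.png', cv2.cvtColor(p['color'],cv2.COLOR_RGB2BGR))
def ray(p,u,v):
    x=np.array([(u-p['cx'])/p['fx'],(v-p['cy'])/p['fy']]); s=x.copy()
    for _ in range(20): s=x/(1+p['k1']*(s@s))
    R=np.array(p['R']);t=np.array(p['t'])
    return -R.T@t, R.T@np.array([s[0],s[1],1])
def at(p,u,v,z):
    c,d=ray(p,u,v); return c+d*(z-c[2])/d[2]
def proj(p,X):
    c=np.array(p['R'])@np.array(X,float)+np.array(p['t']); s=c[:2]/c[2]; s=s*(1+p['k1']*(s@s))
    return np.array([p['cx']+p['fx']*s[0],p['cy']+p['fy']*s[1]])
E
python3 - <<'E'
from h import *
np.set_printoptions(precision=1,suppress=True)
o=bot.get_obs();print(o, bot.tip_reach)
for n in ['top','scene']:
    p=bot.capture(n);save(p,n+'0');print(n,-np.array(p['R']).T@p['t'],p['R'],p['fx'],p['k1'])
    for q,z in [('jar0',26),('red',0),('shuttle',40),('pointer',42),('grip_post',86),('clamp_knob',91),('reader',85),('mark',40),('switch_box',40),('roller_top',76),('fixture',10),('amber',50),('mortar',30),('carton',20)]:
        try:
            for d in bot.boxes_of(q,p):
                r=d['rect'];print(q,round(d['p'],2),np.array(r),at(p,r[0],r[1],z))
        except Exception as e: print(q,e)
E
```

```text
pics
{'time': 0.0, 'joint_positions': array([ 1.1,  0.3,  1.5, -0. ,  1.3, -0.1]), 'dq': array([-0., -0., -0.,  0.,  0.,  0.]), 'tau': array([ -0. , -43.1, -24.4,   0.1,   0.1,  -0. ]), 'tool_pos': array([169.8, 496.3, 214.4]), 'tcp_rot': array([-3.1, -0. ,  2.8]), 'contact_force': array([0.1, 0. , 0.3]), 'moment': array([ 0., -0., -0.]), 'grip_width': 91.9303426243989} 25.0
top [ 345.3   76.3 1189.9] [[-0.1 -1.   0. ]
 [-1.   0.1 -0.2]
 [ 0.2 -0.  -1. ]] 362.74937201985125 -0.027034536036281885
jar0 0.69 [378.1 211.6  17.9  13.9] [ 460.9 -343.9   26. ]
jar0 0.56 [351.1 240.6  20.9  14.1] [ 377.8 -242.1   26. ]
jar0 0.53 [338.2 214.9  15.1  15.9] [ 463.6 -213.2   26. ]
red it knows: amber, carton, clamp, clamp_knob, fixture, grip_post, jar, mark, mortar, pointer, reader, roller_top, shuttle, switch, switch_box, tray_floor
shuttle 0.69 [254.9 197.4  74.   52.5] [545.7  48.9  40. ]
pointer 0.58 [254.7 199.9  72.   46. ] [537.3  50.4  42. ]
grip_post 0.91 [255.2 198.1  72.6  45.2] [535.4  49.3  86. ]
reader 0.75 [237.2 128.9  25.4  26. ] [766.1  83.6  85. ]
reader 0.72 [180.2 141.2  21.
[... 1599 characters left out ...]
0.8 [235.1 294.9  38.4  41.1] [802.4  92.1  40. ]
mark 0.69 [283.4 267.2  34.2  42.6] [696.4 170.4  40. ]
mark 0.68 [318.6 313.   38.8  47.3] [774.7 281.9  40. ]
switch_box 0.87 [376.3 208.5  18.4  46.2] [451.1 339.6  40. ]
switch_box 0.56 [281.6 266.9  35.9  41.8] [697.2 166.1  40. ]
fixture 0.76 [287.7 225.8 172.2 122.1] [566.3 136.7  10. ]
fixture 0.71 [185.3 154.6  18.5  22.9] [ 444.  -225.8   10. ]
amber 0.83 [153.8 230.1  24.3  37.3] [ 724.7 -162.3   50. ]
amber 0.53 [256.2 203.8  94.9  85.6] [557.2  45.6  50. ]
mortar 0.78 [424.9 239.8  40.   36.1] [492.5 479.2  30. ]
carton 0.68 [115.2 202.9  47.5  32. ] [ 675.6 -320.3   20. ]
carton 0.18 [277.1 191.2  31.5  15.2] [478.7  74.9  20. ]
```

Run:
```python
import cv2
a=cv2.imread('pics/top0.png')[90:300,90:430];cv2.imwrite('pics/a.png',cv2.resize(a,(800,494),interpolation=cv2.INTER_CUBIC))
a=cv2.imread('pics/scene0.png')[110:350,90:450];cv2.imwrite('pics/b.png',cv2.resize(a,(800,533),interpolation=cv2.INTER_CUBIC))
```

```text
(no output)
```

View pics/a.png

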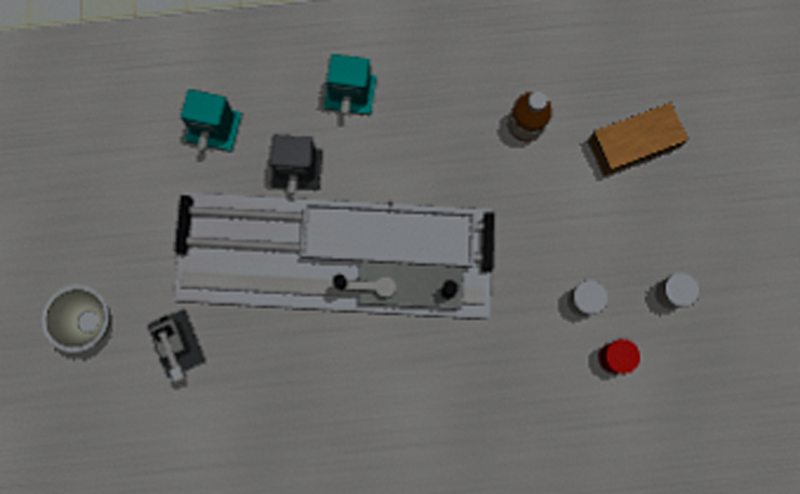

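View pics/b.png

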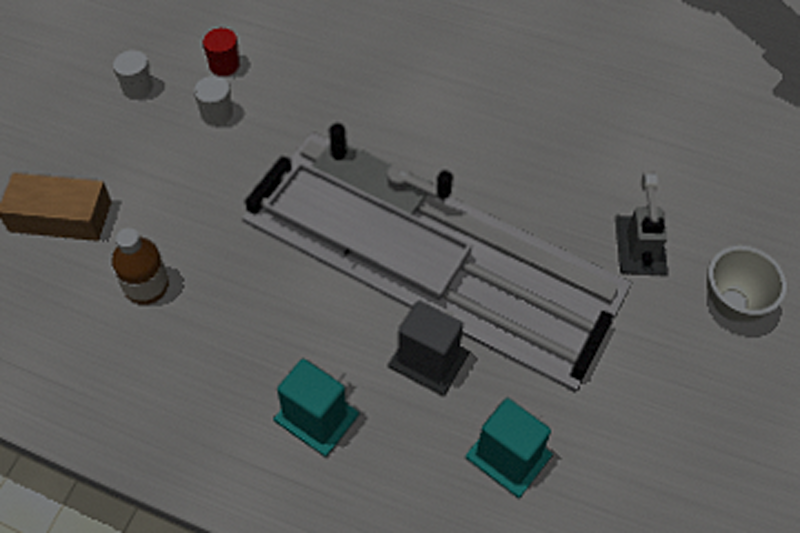

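Both views agree. There are two white jars, at crop (590,297) and (681,290), and a red look-alike at (621,356). The grey reader is at (292,155) and the two turquoise ones are not meant. The shuttle sits at the -y end, with post (449,288), knob (340,281) and pointer (390,203). The switch's roller is at (177,378).

Run:
```python
from h import *
np.set_printoptions(precision=1,suppress=True)
p=bot.capture('top');q=bot.capture('scene')
T=[('post',449,288,86),('knob',340,281,91),('pivot',386,287,60),('pointer',390,204,42),('tab',290,194,40),('tray tl',303,207,42),('tray tr',473,210,42),('tray br',468,266,42),('tray bl',301,257,42),('plate tl',190,195,8),('plate tr',495,208,8),('plate br',490,318,8),('plate bl',177,302,8),('roller',177,378,76),('boxtop',170,342,50),('jarA',590,295,52),('jarB',682,288,52),('red',622,355,52)]
for n,u,v,z in T: print(n,at(p,u/2.353+90,v/2.353+90,z))
print('scene')
for n,u,v,z in [('post',338,126,86),('knob',445,174,91),('pointer',346,253,42),('jarA',213,88,52),('jarB',131,61,52),('roller',651,176,76),('tray',269,207,42),('tray',300,170,42),('tray',470,247,42),('tray',443,296,42)]: print(n,at(q,u/2.2222+90,v/2.2222+110,z))
```

```text
post [483.2 -24.2  86. ]
knob [506.1 116.   91. ]
pivot [496.3  56.8  60. ]
pointer [613.   39.2  42. ]
tab [641.7 175.7  40. ]
tray tl [621.  159.1  42. ]
tray tr [592.9 -73.8  42. ]
tray br [516.  -57.4  42. ]
tray bl [551.5 167.6  42. ]
plate tl [663.1 320.6   8. ]
plate tr [ 599.9 -109.7    8. ]
plate br [445.6 -82.9   8. ]
plate bl [511.8 347.4   8. ]
roller [404.  337.2  76. ]
boxtop [453.5 350.   50. ]
jarA [ 458.7 -214.5   52. ]
jarB [ 455.2 -339.6   52. ]
red [ 375.2 -244.9   52. ]
scene
post [483.4 -23.6  86. ]
knob [508.1 118.9  91. ]
pointer [618.6  41.7  42. ]
jarA [ 457.3 -210.3   52. ]
jarB [ 453.5 -335.7   52. ]
roller [412.1 340.9  76. ]
tray [593.1 -66.8  42. ]
tray [530.2 -55.2  42. ]
tray [559.9 169.7  42. ]
tray [631.2 162.2  42. ]
```

```bash
cat >> h.py <<'E'
from scipy.spatial.transform import Rotation as Ro
import sys
def go(*targets):
    """targets: (x,y,z[,yaw]) tool-down; prints tool-frame rows for successive targets"""
    o=bot.get_obs();P=np.array(o['tool_pos']);R=Ro.from_euler('xyz',o['tcp_rot'])
    print('t',round(o['time'],1),'at',P.round(1),np.round(o['tcp_rot'],3),'F',np.round(o['contact_force'],1),'w',round(o['grip_width'],1))
    for t in targets:
        yaw=t[3] if len(t)>3 else o['tcp_rot'][2]
        S=Ro.from_euler('xyz',[np.pi,0,yaw]);d=R.inv().apply(np.array(t[:3])-P)
        print(t,'->',d.round(1),(R.inv()*S).as_rotvec().round(3),'rows',round(np.linalg.norm(d)/41.7,1));P=np.array(t[:3]);R=S
E
python3 - <<'E'
from h import *
p=bot.capture('wrist');save(p,'w0')
R=Ro.from_euler('xyz',bot.get_obs()['tcp_rot'])
c=-np.array(p['R']).T@p['t'];print('cam off tool',R.inv().apply(c-bot.get_obs()['tool_pos']),'axis',R.inv().apply(np.array(p['R'])[2]),p['fx'])
go((380,310,260,2.995),(480,60,260,2.995),(458,-212,260,2.995))
E
```

```text
cam off tool [  78.93060868   -0.77735935 -169.48006687] axis [-2.91807688e-01  3.07236238e-04  9.56476962e-01] 306.08509359103334
t 1.6 at [170.  496.8 215.1] [3.141 0.    2.812] F [ 0.5  0.1 -0.3] w 91.8
(380, 310, 260, 2.995) -> [-259.2 -108.7  -45. ] [ 0.     0.    -0.183] rows 6.8
(480, 60, 260, 2.995) -> [-135.4 -232.7   -0. ] [0. 0. 0.] rows 6.5
(458, -212, 260, 2.995) -> [ -18.  -272.3   -0. ] [0. 0. 0.] rows 6.5
```

Request:
step_arm:
  deltas:
    - [-35, -15, -7, 0, 0, -0.026]
    - [-70, -29, -13, 0, 0, -0.052]
    - [-105, -44, -20, 0, 0, -0.08]
    - [-139, -58, -26, 0, 0, -0.105]
    - [-173, -72, -32, 0, 0, -0.13]

```text
time: 1.97
tool_pos: [311.4, 371.3, 247.5]
tcp_rot: [3.141, 0.0, 2.943]
contact_force: [0.2, 1.3, -0.5]
grip_width: 91.8
```

Request:
step_arm:
  deltas:
    - [-37, -11, -4, 0, 0, -0.026]
    - [-67, -21, -8, 0, 0, -0.053]
    - [-91, -28, -13, 0, 0, -0.053]
    - [-91, -28, -13, 0, 0, -0.053]

```text
time: 2.3
tool_pos: [398.1, 325.0, 260.7]
tcp_rot: [3.141, 0.003, 2.991]
contact_force: [-0.6, -1.6, -0.1]
grip_width: 91.6
```

Run:
```python
from h import *
p=bot.capture('wrist');save(p,'w1')
go((480,60,300,2.995))
for q in ['roller_top','switch','switch_box']:
  for d in bot.boxes_of(q,p): print(q,round(d['p'],2),np.round(d['rect']),at(p,*d['rect'][:2],70).round(1))
```

```text
t 2.4 at [395.9 326.  260.2] [3.141e+00 1.000e-03 2.991e+00] F [-0.9  0.4 -0.2] w 91.7
(480, 60, 300, 2.995) -> [-123.1 -250.3  -39.9] [ 0.     0.001 -0.004] rows 6.8
roller_top 0.98 [274. 195.  25.  51.] [433.9 344.1  70. ]
switch 0.68 [275. 195.  30.  53.] [434.  344.7  70. ]
switch_box 0.58 [280. 196.  55.  60.] [435.9 350.9  70. ]
```

View pics/w1.png

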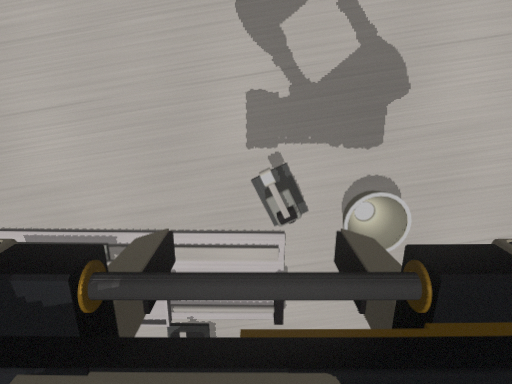

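The switch is in view, with the roller at (267,176). The gripper hides what lies straight below it, so I'll look back at the fixture from beyond it.

Request:
step_arm:
  deltas:
    - [-28, -30, -8]
    - [-56, -60, -16]
    - [-84, -90, -24]
    - [-112, -120, -32]
    - [-140, -150, -40]

```text
invalid input at $.deltas[0]: expected 6 numbers
```

Request:
step_arm:
  deltas:
    - [-30, -24, -8, 0, 0, 0]
    - [-60, -48, -16, 0, 0, 0]
    - [-90, -72, -24, 0, 0, 0]
    - [-120, -96, -32, 0, 0, 0]
    - [-150, -121, -40, 0, 0, 0]

```text
time: 2.92
tool_pos: [524.6, 185.6, 300.4]
tcp_rot: [3.141, -0.0, 2.998]
contact_force: [0.8, 0.8, -0.1]
grip_width: 91.9
```

Request:
step_arm:
  deltas:
    - [-30, -24, 0, 0, 0, 0]
    - [-60, -48, 0, 0, 0, 0]
    - [-90, -72, 0, 0, 0, 0]
    - [-125, -103, 0, 0, 0, 0]
    - [-125, -103, 0, 0, 0, 0]

```text
time: 3.33
tool_pos: [635.7, 61.3, 298.2]
tcp_rot: [-3.14, -0.0, 2.992]
contact_force: [-0.1, 0.2, -0.1]
grip_width: 91.9
```

Run:
```python
from h import *
p=bot.capture('wrist');save(p,'w2')
go((456,-212,200,2.995))
p['color']=None
import pickle;pickle.dump(p,open('w2.pkl','wb'))
```

```text
t 3.4 at [634.6  63.  298.3] [-3.141e+00 -2.000e-03  2.992e+00] F [-0.5  0.1 -0.5] w 91.6
(456, -212, 200, 2.995) -> [ 135.5 -298.4   98.8] [-0.001 -0.002 -0.003] rows 8.2
```

View pics/w2.png

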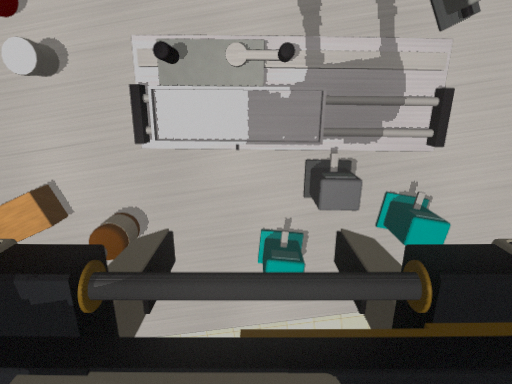

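Run:
```python
import cv2
a=cv2.imread('pics/w2.png')[25:215,125:370];cv2.imwrite('pics/w2c.png',cv2.resize(a,None,fx=3.2,fy=3.2,interpolation=cv2.INTER_CUBIC))
```

```text
(no output)
```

View pics/w2c.png

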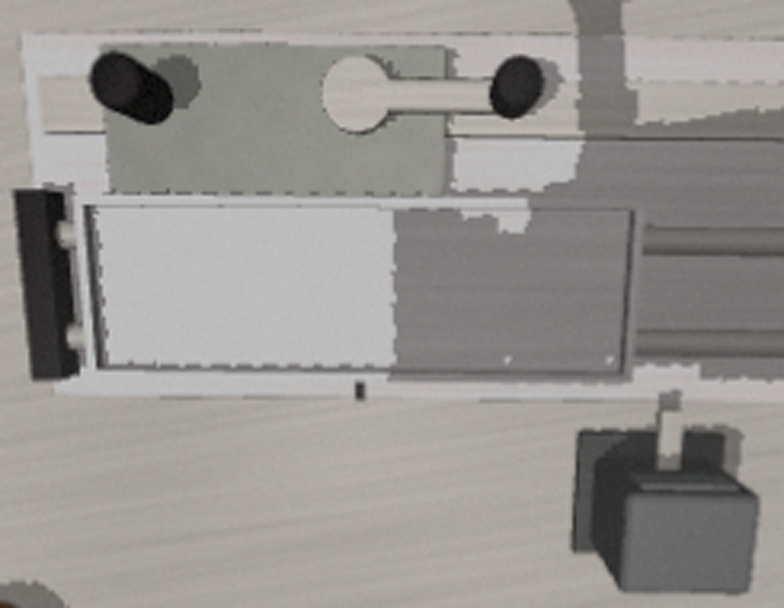

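Run:
```python
from h import *
import pickle;p=pickle.load(open('w2.pkl','rb'))
yaw=None;W={}
for n,u,v,z in [('post',118,80,86),('knob',519,85,91),('pivot',358,95,58),('ptr',360,399,42),('tab',670,395,40),('tTL',85,206,42),('tTR',633,208,42),('tBR',627,375,42),('tBL',95,372,42)]:
    W[n]=at(p,u/3.2+125,v/3.2+25,z);print(n,W[n].round(1))
W['jarA']=at(p,18,51,52);print('jarA',W['jarA'])
c=(W['tTL']+W['tTR']+W['tBR']+W['tBL'])/4;print('c',c)
d=(W['tTR']-W['tTL']+W['tBR']-W['tBL'])[:2];print('lens',np.linalg.norm(d)/2,'dir',np.arctan2(-d[0],d[1]))
k=W['knob']-W['post'];print('dir kp',np.arctan2(-k[0],k[1]))
y=-.145;ex=np.array([np.cos(y),np.sin(y)]);ey=np.array([-ex[1],ex[0]])
for n in W: r=W[n][:2]-c[:2];print(n,r@ex,r@ey)
```

```text
post [486.  -24.2  86. ]
knob [510.  116.9  91. ]
pivot [500.1  59.   58. ]
ptr [618.3  39.2  42. ]
tab [637.  173.3  40. ]
tTL [522.4 -60.1  42. ]
tTR [557.1 163.6  42. ]
tBR [625.2 155.1  42. ]
tBL [589.5 -72.4  42. ]
jarA [ 452.07179922 -213.06366924   52.        ]
c [573.5734405   46.55882012  42.        ]
lens 228.2694005870475 dir -0.15492883693331602
dir kp -0.16810804207726565
post -76.42043276194278 -82.71620777001331
knob -73.11296410888434 60.38894635334152
pivot -74.54023463952835 1.6838886616646367
ptr 45.335918154783066 -0.8560339282972721
tab 44.468861611979584 134.5882447701108
tTL -35.239233710270625 -112.88645805816134
tTR -33.17597738383698 113.42418901212038
tBR 35.44238980086627 114.83396006283792
tBL 32.97282129324133 -115.37169101679694
jarA -82.71310732434327 -274.4540538879184
```

Request:
step_arm:
  deltas:
    - [5, -40, 8, 0, 0, 0]
    - [10, -80, 16, 0, 0, 0]
    - [15, -120, 24, 0, 0, 0]
    - [20, -160, 32, 0, 0, 0]
    - [25, -200, 40, 0, 0, 0]

```text
time: 3.8
tool_pos: [578.1, -127.7, 260.0]
tcp_rot: [3.141, 0.0, 2.998]
contact_force: [1.5, -0.4, 0.0]
grip_width: 92.0
```

Request:
step_arm:
  deltas:
    - [5, -40, 8, 0, 0, 0]
    - [10, -80, 16, 0, 0, 0]
    - [15, -110, 24, 0, 0, 0]
    - [16, -133, 28, 0, 0, 0]
    - [16, -133, 28, 0, 0, 0]

```text
time: 4.22
tool_pos: [542.4, -259.7, 230.8]
tcp_rot: [-3.142, -0.002, 2.993]
contact_force: [0.2, 0.3, -1.0]
grip_width: 91.9
```

Run:
```python
from h import *
p=bot.capture('wrist');save(p,'w3')
for d in bot.boxes_of('jar0',p): print(round(d['p'],2),np.round(d['rect']),at(p,*d['rect'][:2],30).round(1))
for X in [(455,-213,52),(455,-337,52),(375,-244,52)]: print(proj(p,X))
go()
```

```text
0.73 [174. 106.  48.  43.] [ 455.1 -342.2   30. ]
0.62 [284.  88.  38.  45.] [ 454.4 -212.6   30. ]
[285.68309792  87.31515076]
[173.28087503 105.13314093]
[245.70338803   9.76074201]
t 4.3 at [ 543.9 -256.6  232. ] [ 3.14  -0.     2.995] F [-0.3  1.4 -1. ] w 91.7
```

View pics/w3.png

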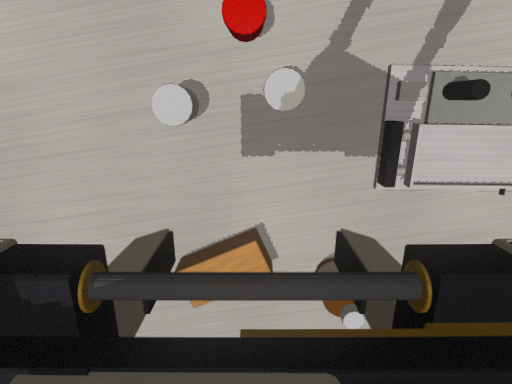

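Jar lids show at (284,89) and (172,104), which agrees with the estimates A (455,-214) and B (455,-339). Next I'll grasp A.

Request:
step_arm:
  deltas:
    - [32, 10, 24, 0, 0, 0]
    - [64, 20, 50, 0, 0, 0]
    - [94, 29, 70, 0, 0, 0]
    - [94, 29, 100, 0, 0, 0]
    - [94, 29, 130, 0, 0, 0]

```text
time: 4.73
tool_pos: [455.0, -212.6, 102.6]
tcp_rot: [-3.141, 0.002, 2.998]
contact_force: [0.9, -0.6, -0.5]
grip_width: 91.2
```

Request:
step_arm:
  deltas:
    - [0, 0, 25, 0, 0, 0]
    - [0, 0, 45, 0, 0, 0]
    - [0, 0, 58, 0, 0, 0]
    - [0, 0, 58, 0, 0, 0]

```text
time: 5.07
tool_pos: [454.5, -212.4, 42.1]
tcp_rot: [3.139, -0.004, 2.998]
contact_force: [-0.8, -0.1, 0.5]
grip_width: 92.2
```

Request:
step_arm:
  deltas:
    - [0, 0, 0, 0, 0, 0]
    - [0, 0, 0, 0, 0, 0]
    - [0, 0, 0, 0, 0, 0]
    - [0, 0, 0, 0, 0, 0]
    - [0, 0, 0, 0, 0, 0]
  fingers: 30

```text
time: 5.48
tool_pos: [455.7, -215.8, 44.8]
tcp_rot: [-3.141, 0.001, 2.995]
contact_force: [-0.2, -0.1, 0.4]
grip_width: 63.3
```

Request:
step_arm:
  deltas:
    - [0, 0, 0, 0, 0, 0]
    - [0, 0, 0, 0, 0, 0]
    - [0, 0, 0, 0, 0, 0]

```text
time: 5.73
tool_pos: [455.3, -215.8, 44.1]
tcp_rot: [3.142, 0.0, 2.995]
contact_force: [-0.1, 0.2, -1.0]
grip_width: 43.4
```

Request:
step_arm:
  deltas:
    - [0, 0, 0, 0, 0, 0]
    - [0, 0, 0, 0, 0, 0]
    - [0, 0, -20, 0, 0, 0]
    - [0, 0, -50, 0, 0, 0]
    - [0, 0, -80, 0, 0, 0]

```text
time: 6.15
tool_pos: [454.6, -215.3, 124.2]
tcp_rot: [3.14, -0.002, 2.995]
contact_force: [0.9, -1.1, 0.1]
grip_width: 29.9
```

Run:
```python
from h import *
p=bot.capture('wrist');save(p,'w4')
go((582.5,103,150,2.985),(582.5,103,77.5,2.985))
```

```text
t 6.2 at [ 457.6 -217.3  130.4] [-3.138  0.007  2.995] F [ 1.7 -1.9  3.5] w 30.1
(582.5, 103, 150, 2.985) -> [-76.9 335.  -20.2] [-0.003  0.007  0.01 ] rows 8.3
(582.5, 103, 77.5, 2.985) -> [ 0.  -0.  72.5] [0. 0. 0.] rows 1.7
```

View pics/w4.png

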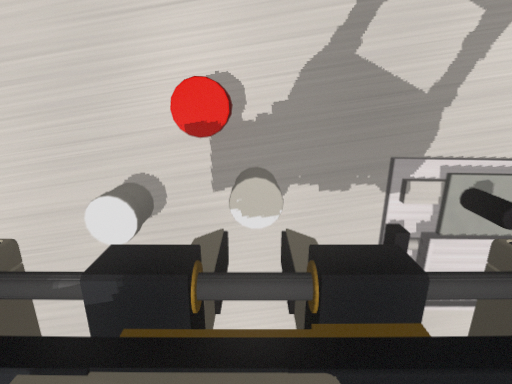

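The gripper closed on nothing. The jar still stands, with its lid at (257,203).

Run:
```python
from h import *
p=bot.capture('wrist');save(p,'w5')
print(at(p,257,203,52),at(p,257,203,0),'B',at(p,112,220,52),'red',at(p,201,107,52))
for d in bot.boxes_of('jar0',p): print(round(d['p'],2),np.round(d['rect']),at(p,*d['rect'][:2],40).round(1))
q=bot.capture('top')
for d in bot.boxes_of('jar0',q): print(round(d['p'],2),np.round(d['rect']),at(q,*d['rect'][:2],26).round(1))
go()
```

```text
[ 462.96094421 -216.65756301   52.        ] [ 480.79448194 -218.94643714    0.        ] B [ 460.13433364 -344.37371678   52.        ] red [ 378.33536945 -248.47053009   52.        ]
0.87 [259. 190.  49.  60.] [ 455.2 -213.4   40. ]
0.86 [203. 102.  61.  60.] [ 375.  -248.5   40. ]
0.79 [123. 205.  65.  59.] [ 451.6 -337.3   40. ]
t 6.4 at [ 454.9 -215.5  123.5] [ 3.141e+00 -1.000e-03  2.995e+00] F [-0.1  0.2 -0.2] w 30.2
```

Run:
```python
from h import *
p=bot.capture('wrist');a=p['color'].copy()
o=bot.get_obs();P=np.array(o['tool_pos']);R=Ro.from_euler('xyz',o['tcp_rot'])
for y in (-15,0,15):
  u=proj(p,P+R.apply([0,y,25]));cv2.circle(a,tuple(int(i) for i in u),2,(0,255,0),-1)
for c,col in [((455,-214),(255,0,255)),((463,-217),(0,0,255))]:
  for z in (0,52):
    pts=[proj(p,(c[0]+23*np.cos(t),c[1]+23*np.sin(t),z)) for t in np.linspace(0,6.28,40)]
    cv2.polylines(a,[np.array(pts).astype(int)],True,col,1)
a=cv2.resize(a[100:384],None,fx=1.5,fy=1.5)
cv2.imwrite('pics/w6.png',a[...,::-1]);print(P)
```

```text
[ 454.60020415 -215.30185969  123.01042178]
```

View pics/w6.png

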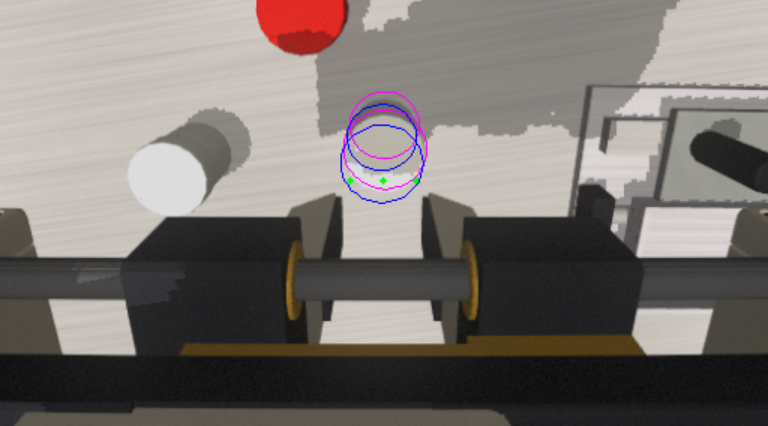

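Request:
step_arm:
  deltas:
    - [0, 0, 0, 0, 0, 0]
    - [0, 0, 0, 0, 0, 0]
    - [0, 0, 0, 0, 0, 0]
    - [0, 0, 0, 0, 0, 0]
    - [-2, 0, 0, 0, 0, 0]
  fingers: 91.8

```text
time: 6.87
tool_pos: [456.9, -215.9, 123.7]
tcp_rot: [3.141, -0.001, 2.995]
contact_force: [0.7, 0.2, 0.6]
grip_width: 58.7
```

Request:
step_arm:
  deltas:
    - [0, 0, 0, 0, 0, 0]
    - [0, 0, 0, 0, 0, 0]
    - [0, 0, 0, 0, 0, 0]
    - [0, 0, 20, 0, 0, 0]
    - [0, 0, 45, 0, 0, 0]

```text
time: 7.28
tool_pos: [458.7, -216.9, 80.2]
tcp_rot: [-3.139, 0.005, 2.995]
contact_force: [0.1, -0.1, -1.1]
grip_width: 90.5
```

Request:
step_arm:
  deltas:
    - [0, 0, 20, 0, 0, 0]
    - [0, 0, 35, 0, 0, 0]
    - [0, 0, 45, 0, 0, 0]
    - [0, 0, 45, 0, 0, 0]

```text
time: 7.62
tool_pos: [456.2, -215.3, 32.2]
tcp_rot: [3.14, -0.003, 2.995]
contact_force: [-0.3, 0.5, 0.5]
grip_width: 91.7
```

Request:
step_arm:
  deltas:
    - [0, 0, 0, 0, 0, 0]
    - [0, 0, 2, 0, 0, 0]
    - [0, 0, 2, 0, 0, 0]

```text
time: 7.87
tool_pos: [457.8, -216.4, 32.8]
tcp_rot: [-3.141, 0.002, 2.995]
contact_force: [-0.3, -0.1, -0.3]
grip_width: 91.7
```

Request:
step_arm:
  deltas:
    - [0, 0, 0, 0, 0, 0]
    - [0, 0, 0, 0, 0, 0]
    - [0, 0, 0, 0, 0, 0]
    - [0, 0, 0, 0, 0, 0]
    - [0, 0, 0, 0, 0, 0]
  fingers: 36

```text
time: 8.28
tool_pos: [457.3, -216.0, 32.1]
tcp_rot: [-3.142, 0.0, 2.995]
contact_force: [-0.1, -0.3, 0.2]
grip_width: 63.1
```

Request:
step_arm:
  deltas:
    - [0, 0, 0, 0, 0, 0]
    - [0, 0, 0, 0, 0, 0]
    - [0, 0, 0, 0, 0, 0]
    - [0, 0, 0, 0, 0, 0]
    - [0, 0, 0, 0, 0, 0]

```text
time: 8.7
tool_pos: [457.2, -215.9, 32.0]
tcp_rot: [3.141, -0.0, 2.995]
contact_force: [0.4, 0.4, 1.4]
grip_width: 45.1
```

Run:
```python
from h import *
p=bot.capture('wrist');save(p,'w7')
p=bot.capture('scene');save(p,'s7')
print(proj(p,(456,-215,30)));u=proj(p,(456,-215,60)).astype(int)
a=p['color'][u[1]-60:u[1]+60,u[0]-60:u[0]+60,::-1]
b=cv2.imread('pics/w7.png')
cv2.imwrite('pics/sw7.png',np.hstack([cv2.resize(a,(384,384),interpolation=cv2.INTER_CUBIC),b[:,60:450]]));go()
```

```text
[185.68797684 153.9466018 ]
t 8.8 at [ 457.2 -215.9   32. ] [ 3.141 -0.     2.995] F [-0.2  1.2  0.3] w 44.9
```

View pics/sw7.png

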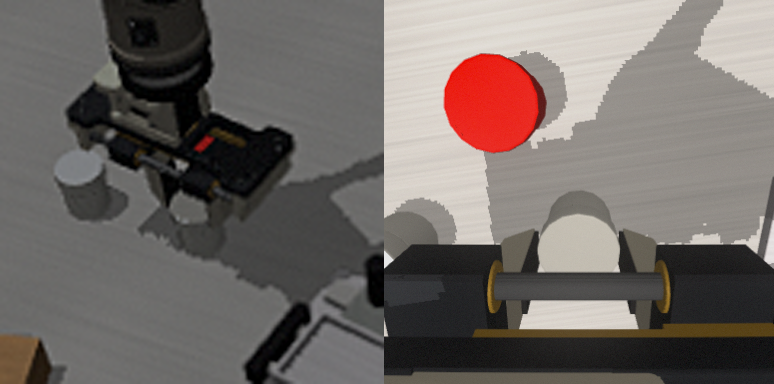

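The jar is gripped at 45 mm, but only by the top of the lid. The real fingertips end about 36 mm higher than tip_reach says, at roughly TCP+11 mm. I'll open, lower 18 mm and regrip.

Request:
step_arm:
  deltas:
    - [0, 0, 0, 0, 0, 0]
    - [0, 0, 0, 0, 0, 0]
    - [0, 0, 0, 0, 0, 0]
    - [0, 0, 9, 0, 0, 0]
    - [0, 0, 18, 0, 0, 0]
  fingers: 64

```text
time: 9.22
tool_pos: [457.5, -216.2, 13.6]
tcp_rot: [-3.141, 0.001, 2.995]
contact_force: [0.1, -0.6, -0.6]
grip_width: 63.4
```

Request:
step_arm:
  deltas:
    - [0, 0, 0, 0, 0, 0]
    - [0, 0, 0, 0, 0, 0]
    - [0, 0, 0, 0, 0, 0]
    - [0, 0, 0, 0, 0, 0]
    - [0, 0, 0, 0, 0, 0]
  fingers: 36

```text
time: 9.63
tool_pos: [457.3, -216.0, 14.1]
tcp_rot: [-3.142, 0.0, 2.995]
contact_force: [0.4, -0.4, -0.6]
grip_width: 45.6
```

Request:
step_arm:
  deltas:
    - [0, 0, 0, 0, 0, 0]
    - [0, 0, 0, 0, 0, 0]
    - [0, 0, -20, 0, 0, 0]
    - [0, 0, -55, 0, 0, 0]
    - [0, 0, -90, 0, 0, 0]

```text
time: 10.05
tool_pos: [456.3, -215.4, 104.2]
tcp_rot: [3.14, -0.003, 2.995]
contact_force: [1.4, -0.3, -1.3]
grip_width: 45.6
```

Run:
```python
from h import *
go((582.5,103,104,2.985))
```

```text
t 10.1 at [ 456.3 -215.4  104.2] [ 3.140e+00 -3.000e-03  2.995e+00] F [ 1.4 -0.3 -1.3] w 45.6
(582.5, 103, 104, 2.985) -> [-78.3 333.5   0.5] [ 0.001 -0.003  0.01 ] rows 8.2
```

Request:
step_arm:
  deltas:
    - [-8, 34, -10, 0, 0, 0]
    - [-16, 68, -20, 0, 0, 0]
    - [-24, 102, -20, 0, 0, 0]
    - [-32, 136, -20, 0, 0, 0]
    - [-40, 170, -20, 0, 0, 0]

```text
time: 10.47
tool_pos: [522.1, -52.2, 124.5]
tcp_rot: [3.142, 0.001, 2.994]
contact_force: [0.7, -0.6, -1.0]
grip_width: 45.4
```

Request:
step_arm:
  deltas:
    - [-8, 34, 0, 0, 0, 0.01]
    - [-16, 68, 0, 0, 0, 0.01]
    - [-24, 102, 0, 0, 0, 0.01]
    - [-32, 136, 0, 0, 0, 0.01]
    - [-38, 163, 0, 0, 0, 0.01]

```text
time: 10.88
tool_pos: [583.6, 104.6, 124.0]
tcp_rot: [3.141, 0.0, 2.986]
contact_force: [0.1, -0.4, -0.9]
grip_width: 45.5
```

Request:
step_arm:
  deltas:
    - [0, 0, 0, 0, 0, 0]
    - [0, 0, 0, 0, 0, 0]

```text
time: 11.05
tool_pos: [583.0, 103.3, 123.7]
tcp_rot: [-3.141, -0.0, 2.988]
contact_force: [0.2, -1.0, -0.2]
grip_width: 45.3
```

Run:
```python
from h import *
p=bot.capture('wrist');save(p,'w8')
q=bot.capture('scene');u=proj(q,(580,103,90)).astype(int)
a=q['color'][u[1]-65:u[1]+65,u[0]-65:u[0]+65,::-1]
b=cv2.imread('pics/w8.png')
cv2.imwrite('pics/sw8.png',np.hstack([cv2.resize(a,(384,384),interpolation=cv2.INTER_CUBIC),b[:,60:450]]))
go((582.5,103,47,2.985))
```

```text
t 11.2 at [582.6 101.4 123.8] [-3.141e+00 -1.000e-03  2.985e+00] F [-1.  -0.2 -0.8] w 45.4
(582.5, 103, 47, 2.985) -> [ 0.3  1.6 76.8] [-0.    -0.001 -0.   ] rows 1.8
```

View pics/sw8.png

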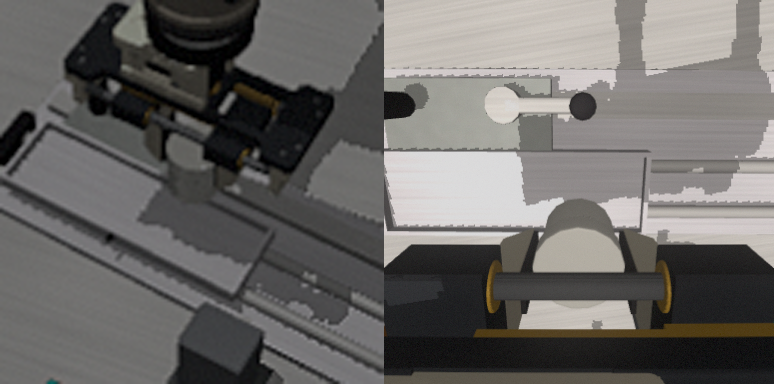

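Request:
step_arm:
  deltas:
    - [0, 1, 20, 0, 0, 0]
    - [0, 1, 40, 0, 0, 0]
    - [0, 1, 55, 0, 0, 0]
    - [0, 1, 66, 0, 0, 0]
    - [0, 1, 70, 0, 0, 0]

```text
time: 11.57
tool_pos: [582.1, 101.7, 52.4]
tcp_rot: [-3.141, -0.003, 2.983]
contact_force: [0.2, 0.5, -0.8]
grip_width: 45.5
```

Request:
step_arm:
  deltas:
    - [0, 0, 2, 0, 0, 0]
    - [0, 0, 4, 0, 0, 0]
    - [0, 0, 6, 0, 0, 0]
    - [0, 0, 6.5, 0, 0, 0]
    - [0, 0, 6.5, 0, 0, 0]

```text
time: 11.98
tool_pos: [583.5, 103.0, 48.0]
tcp_rot: [3.141, 0.001, 2.985]
contact_force: [1.2, 0.1, -0.9]
grip_width: 45.3
```

Request:
step_arm:
  deltas:
    - [0, 0, 0.8, 0, 0, 0]
    - [0, 0, 1.6, 0, 0, 0]
    - [0, 0, 1.6, 0, 0, 0]

```text
time: 12.23
tool_pos: [583.3, 103.1, 45.9]
tcp_rot: [3.142, 0.0, 2.985]
contact_force: [0.0, -0.3, -1.5]
grip_width: 45.4
```

Request:
step_arm:
  deltas:
    - [0, 0, 0, 0, 0, 0]
    - [0, 0, 0, 0, 0, 0]
    - [0, 0, 0, 0, 0, 0]
    - [0, 0, 0, 0, 0, 0]
    - [0, 0, -10, 0, 0, 0]
  fingers: 70

```text
time: 12.65
tool_pos: [582.0, 102.9, 54.6]
tcp_rot: [-3.141, -0.003, 2.985]
contact_force: [0.1, -0.1, -0.3]
grip_width: 69.4
```

Request:
step_arm:
  deltas:
    - [0, 0, -30, 0, 0, 0]
    - [0, 0, -70, 0, 0, 0]
    - [10, -30, -75, 0, 0, 0]
    - [19, -69, -75, 0, 0, 0]
    - [28, -108, -75, 0, 0, 0]
  fingers: 91.8

```text
time: 13.07
tool_pos: [538.8, 0.3, 132.8]
tcp_rot: [3.142, 0.003, 2.987]
contact_force: [0.9, -0.8, -0.8]
grip_width: 91.5
```

Run:
```python
from h import *
go((545,-330,120,2.985))
```

```text
t 13.1 at [5.388e+02 3.000e-01 1.328e+02] [3.142e+00 3.000e-03 2.987e+00] F [ 0.9 -0.8 -0.8] w 91.5
(545, -330, 120, 2.985) -> [ -56.8 -325.4   13. ] [0.    0.003 0.002] rows 7.9
```

Request:
step_arm:
  deltas:
    - [-7, -40, -5, 0, 0, 0]
    - [-14, -80, -10, 0, 0, 0]
    - [-21, -120, -15, 0, 0, 0]
    - [-28, -160, -20, 0, 0, 0]
    - [-35, -200, -25, 0, 0, 0]

```text
time: 13.48
tool_pos: [541.9, -204.4, 157.3]
tcp_rot: [-3.141, 0.001, 2.985]
contact_force: [0.1, -0.4, -0.8]
grip_width: 91.6
```

Request:
step_arm:
  deltas:
    - [-7, -40, 0, 0, 0, 0]
    - [-14, -75, 0, 0, 0, 0]
    - [-17, -95, 0, 0, 0, 0]
    - [-17, -95, 0, 0, 0, 0]

```text
time: 13.82
tool_pos: [543.5, -303.6, 156.4]
tcp_rot: [-3.14, 0.001, 2.98]
contact_force: [0.0, 0.0, 0.4]
grip_width: 91.9
```

Run:
```python
from h import *
p=bot.capture('wrist');save(p,'w9')
for d in bot.boxes_of('jar0',p): print(round(d['p'],2),np.round(d['rect']),at(p,*d['rect'][:2],30).round(1))
a=p['color'].copy()
c=(455,-339)
for z in (0,52):
    pts=[proj(p,(c[0]+23*np.cos(t),c[1]+23*np.sin(t),z)) for t in np.linspace(0,6.28,40)]
    cv2.polylines(a,[np.array(pts).astype(int)],True,(255,0,255),1)
cv2.imwrite('pics/w9o.png',a[...,::-1])
q=bot.capture('top')
for d in bot.boxes_of('jar0',q): print(round(d['p'],2),np.round(d['rect']),at(q,*d['rect'][:2],26).round(1),at(q,*d['rect'][:2],58).round(1))
go()
```

```text
0.96 [199.  96.  58.  55.] [ 453.1 -341.7   30. ]
0.62 [286.   9.  46.  18.] [ 395.1 -252.5   30. ]
0.66 [235. 188.  12.  18.] [584.7 109.3  26. ] [578.1 108.4  58. ]
0.54 [350. 242.  23.  18.] [ 374.5 -237.7   26. ] [ 373.7 -229.1   58. ]
t 14.0 at [ 544.1 -297.6  156.2] [ 3.141 -0.     2.986] F [0.6 1.3 1.3] w 92.2
```

View pics/w9o.png

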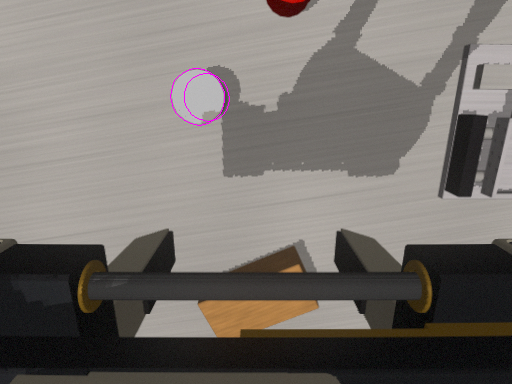

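Jar B matches the overlay at (455,-339).

Request:
step_arm:
  deltas:
    - [27, -18, 10, 0, 0, 0]
    - [54, -36, 25, 0, 0, 0]
    - [81, -54.5, 40, 0, 0, 0]
    - [81, -54.5, 60, 0, 0, 0]
    - [81, -54.5, 85, 0, 0, 0]

```text
time: 14.43
tool_pos: [455.3, -340.0, 72.1]
tcp_rot: [-3.14, 0.003, 2.984]
contact_force: [0.5, -0.1, 0.8]
grip_width: 91.4
```

Request:
step_arm:
  deltas:
    - [0, 0, 20, 0, 0, 0]
    - [0, 0, 40, 0, 0, 0]
    - [0, 0, 53, 0, 0, 0]
    - [0, 0, 56, 0, 0, 0]
    - [0, 0, 56, 0, 0, 0]

```text
time: 14.85
tool_pos: [455.6, -338.4, 14.5]
tcp_rot: [3.14, -0.001, 2.986]
contact_force: [-0.1, 0.3, 0.9]
grip_width: 92.2
```

Request:
step_arm:
  deltas:
    - [0, 0, 0, 0, 0, 0]
    - [0, 0, 0, 0, 0, 0]
    - [0, 0, 0, 0, 0, 0]
    - [0, 0, 0, 0, 0, 0]
    - [0, 0, 0, 0, 0, 0]
  fingers: 36

```text
time: 15.27
tool_pos: [455.7, -340.2, 15.5]
tcp_rot: [-3.141, 0.001, 2.985]
contact_force: [0.2, -0.0, 0.1]
grip_width: 63.1
```

Request:
step_arm:
  deltas:
    - [0, 0, 0, 0, 0, 0]
    - [0, 0, 0, 0, 0, 0]
    - [0, 0, 0, 0, 0, 0]
    - [0, 0, 0, 0, 0, 0]
    - [0, 0, 0, 0, 0, 0]

```text
time: 15.68
tool_pos: [455.5, -339.9, 14.9]
tcp_rot: [3.141, -0.0, 2.985]
contact_force: [-1.0, -0.0, 2.5]
grip_width: 45.3
```

Run:
```python
from h import *
go((455,-339,130,2.986),(564.7,-9.7,130,2.986))
```

```text
t 15.7 at [ 455.5 -339.9   14.9] [ 3.141 -0.     2.985] F [-1.  -0.   2.5] w 45.3
(455, -339, 130, 2.986) -> [   0.7    0.9 -115.1] [ 0.    -0.    -0.001] rows 2.8
(564.7, -9.7, 130, 2.986) -> [-57.3 342.3   0. ] [0. 0. 0.] rows 8.3
```

Request:
step_arm:
  deltas:
    - [0, 0, -20, 0, 0, 0]
    - [0, 0, -45, 0, 0, 0]
    - [0, 0, -75, 0, 0, 0]
    - [0, 0, -110, 0, 0, 0]
    - [0, 0, -115, 0, 0, 0]

```text
time: 16.1
tool_pos: [457.7, -342.1, 135.6]
tcp_rot: [-3.136, 0.008, 2.985]
contact_force: [1.8, -1.5, 0.2]
grip_width: 45.4
```

Request:
step_arm:
  deltas:
    - [-6, 35, 0, 0, 0, 0]
    - [-12, 70, 0, 0, 0, 0]
    - [-18, 105, 0, 0, 0, 0]
    - [-24, 140, 0, 0, 0, 0]
    - [-30, 175, 0, 0, 0, 0]

```text
time: 16.52
tool_pos: [512.5, -170.3, 129.4]
tcp_rot: [3.141, -0.001, 2.984]
contact_force: [0.7, -0.6, -1.3]
grip_width: 45.3
```

Request:
step_arm:
  deltas:
    - [-6, 35, 0, 0, 0, 0]
    - [-12, 70, 0, 0, 0, 0]
    - [-18, 105, 0, 0, 0, 0]
    - [-24, 140, 0, 0, 0, 0]
    - [-28, 167, 0, 0, 0, 0]

```text
time: 16.93
tool_pos: [566.5, -8.6, 129.3]
tcp_rot: [3.141, -0.001, 2.986]
contact_force: [0.3, 0.5, -1.7]
grip_width: 45.6
```

Request:
step_arm:
  deltas:
    - [0, 0, 0, 0, 0, 0]
    - [0, 0, 0, 0, 0, 0]

```text
time: 17.1
tool_pos: [566.1, -9.9, 129.2]
tcp_rot: [-3.141, -0.001, 2.988]
contact_force: [-0.1, -1.3, -1.1]
grip_width: 45.7
```

Run:
```python
from h import *
q=bot.capture('scene');save(q,'s10')
p=bot.capture('wrist');save(p,'w10')
for d in bot.boxes_of('jar0',p): print(round(d['p'],2),np.round(d['rect']))
go((564.7,-9.7,46.7,2.986))
```

```text
0.94 [254. 250.  93. 111.]
0.61 [398. 203.  77.  70.]
0.49 [323. 155. 278. 161.]
t 17.2 at [565.8 -12.2 129.6] [-3.141e+00 -1.000e-03  2.984e+00] F [ 0.3  1.3 -1.3] w 45.4
(564.7, -9.7, 46.7, 2.986) -> [ 1.5  2.4 82.9] [-0.    -0.001 -0.002] rows 2.0
```

Request:
step_arm:
  deltas:
    - [1, 1, 20, 0, 0, 0]
    - [1, 1, 40, 0, 0, 0]
    - [1, 1, 58, 0, 0, 0]
    - [1, 1, 70, 0, 0, 0]
    - [1, 1, 75, 0, 0, 0]

```text
time: 17.67
tool_pos: [564.0, -11.4, 53.0]
tcp_rot: [-3.141, -0.003, 2.983]
contact_force: [0.2, -0.5, -0.2]
grip_width: 45.2
```

Request:
step_arm:
  deltas:
    - [0, 0, 2, 0, 0, 0]
    - [0, 0, 4, 0, 0, 0]
    - [0, 0, 6, 0, 0, 0]
    - [0, 0, 8, 0, 0, 0]
    - [0, 0, 8, 0, 0, 0]

```text
time: 18.08
tool_pos: [565.5, -10.2, 47.2]
tcp_rot: [3.142, 0.001, 2.985]
contact_force: [-0.9, -0.0, -0.5]
grip_width: 45.2
```

Request:
step_arm:
  deltas:
    - [0, 0, 0, 0, 0, 0]

```text
time: 18.17
tool_pos: [565.6, -10.1, 47.3]
tcp_rot: [3.141, 0.001, 2.985]
contact_force: [0.7, 0.2, -0.6]
grip_width: 45.9
```

Request:
step_arm:
  deltas:
    - [0, 0, 0.5, 0, 0, 0]
    - [0, 0, 0.5, 0, 0, 0]
    - [0, 0, 0.5, 0, 0, 0]
    - [0, 0, 0.5, 0, 0, 0]
    - [0, 0, -10, 0, 0, 0]
  fingers: 70

```text
time: 18.58
tool_pos: [564.1, -9.9, 55.6]
tcp_rot: [3.142, -0.004, 2.985]
contact_force: [-0.5, -0.1, 0.0]
grip_width: 68.9
```

Request:
step_arm:
  deltas:
    - [0, 0, -35, 0, 0, 0]
    - [0, 0, -75, 0, 0, 0]
    - [-10, 13, -110, 0, 0, 0]
    - [-25, 35, -140, 0, 0, 0]
    - [-40, 60, -170, 0, 0, 0]

```text
time: 19.0
tool_pos: [614.5, 42.6, 230.5]
tcp_rot: [3.142, 0.002, 2.983]
contact_force: [1.6, 0.4, -0.5]
grip_width: 70.1
```

Request:
step_arm:
  deltas:
    - [-15, 20, -20, 0, 0, 0]
    - [-25, 30, -30, 0, 0, 0]
    - [-25, 30, -30, 0, 0, 0]
    - [-25, 30, -30, 0, 0, 0]
  fingers: 50

```text
time: 19.33
tool_pos: [643.4, 68.8, 257.1]
tcp_rot: [-3.141, 0.0, 2.986]
contact_force: [-0.1, -0.3, -1.6]
grip_width: 51.2
```

Run:
```python
from h import *
import pickle
p=bot.capture('wrist');save(p,'w11')
a=cv2.imread('pics/w11.png')[20:240,100:400];cv2.imwrite('pics/w11c.png',cv2.resize(a,None,fx=2.6,fy=2.6,interpolation=cv2.INTER_CUBIC))
pickle.dump(p,open('w11.pkl','wb'));go()
```

```text
t 19.4 at [642.7  68.2 256.2] [-3.141e+00 -2.000e-03  2.985e+00] F [-0.8 -0.2 -0.5] w 50.3
```

View pics/w11c.png

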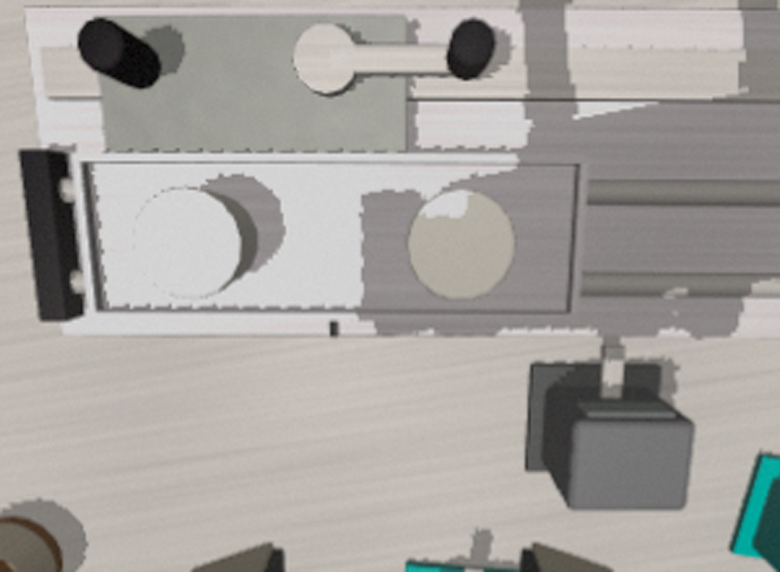

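Both jars stand in the tray at crop (188,243) and (462,245). Pointer is at (334,336), tab centre column 613, knob top about (474,42) and post top about (101,43).

Run:
```python
from h import *
import pickle;p=pickle.load(open('w11.pkl','rb'))
y=-.157;ex=np.array([np.cos(y),np.sin(y)]);ey=np.array([-ex[1],ex[0]]);W={}
for n,u,v,z in [('post',101,43,86),('knob',475,43,91),('ptr',334,336,42),('tab',613,342,40),('tTL',85,162,42),('tTR',580,163,42),('tBR',572,312,42),('tBL',95,310,42)]:
    W[n]=at(p,u/2.6+100,v/2.6+20,z)
c=(W['tTL']+W['tTR']+W['tBR']+W['tBL'])/4;d=(W['tTR']-W['tTL']+W['tBR']-W['tBL'])[:2];print('c',c,'dir',np.arctan2(-d[0],d[1]))
for n in W: r=W[n][:2]-c[:2];print(n,W[n].round(1),(r@ex).round(1),(r@ey).round(1))
go((509.5,117,110,2.985))
```

```text
c [572.88000462  46.91766771  42.        ] dir -0.15967645197328137
post [485.3 -25.2  86. ] -75.2 -84.9
knob [509.1 117.9  91. ] -74.1 60.1
ptr [618.   39.3  42. ] 45.8 -0.5
tab [642.2 173.   40. ] 48.8 135.4
tTL [521.9 -58.8  42. ] -33.8 -112.4
tTR [557.6 164.2  42. ] -33.5 113.5
tBR [624.3 154.2  42. ] 34.1 114.0
tBL [587.7 -71.9  42. ] 33.2 -115.1
t 19.4 at [642.7  68.2 256.2] [-3.141e+00 -2.000e-03  2.985e+00] F [-0.8 -0.2 -0.5] w 50.3
(509.5, 117, 110, 2.985) -> [139.   27.5 146.4] [-0.001 -0.002 -0.   ] rows 4.9
```

Request:
step_arm:
  deltas:
    - [35, 7, 20, 0, 0, 0]
    - [70, 14, 45, 0, 0, 0]
    - [105, 21, 70, 0, 0, 0]
    - [139, 27.5, 100, 0, 0, 0]
    - [139, 27.5, 130, 0, 0, 0]

```text
time: 19.8
tool_pos: [505.1, 117.9, 126.6]
tcp_rot: [-3.142, -0.002, 2.985]
contact_force: [2.0, -0.2, -1.2]
grip_width: 49.9
```

Request:
step_arm:
  deltas:
    - [0, 0, 10, 0, 0, 0]
    - [0, 0, 16, 0, 0, 0]
    - [0, 0, 16, 0, 0, 0]
    - [0, 0, 16, 0, 0, 0]

```text
time: 20.13
tool_pos: [512.2, 116.8, 111.7]
tcp_rot: [3.141, 0.002, 2.984]
contact_force: [0.4, 0.3, 0.2]
grip_width: 50.0
```

Run:
```python
from h import *
go((509.3,117.5,52,2.985))
```

```text
t 20.1 at [512.2 116.8 111.7] [3.141e+00 2.000e-03 2.984e+00] F [0.4 0.3 0.2] w 50.0
(509.3, 117.5, 52, 2.985) -> [ 3.1  0.3 59.7] [ 0.     0.002 -0.001] rows 1.4
```

Request:
step_arm:
  deltas:
    - [0, 0, 15, 0, 0, 0]
    - [0, 0, 30, 0, 0, 0]
    - [0, 0, 45, 0, 0, 0]
    - [0, 0, 58, 0, 0, 0]
    - [0, 0, 58, 0, 0, 0]

```text
time: 20.55
tool_pos: [510.9, 116.9, 51.9]
tcp_rot: [-3.141, -0.001, 2.984]
contact_force: [-0.2, 0.5, -0.4]
grip_width: 49.9
```

Request:
step_arm:
  deltas:
    - [0, 0, 0, 0, 0, 0]
    - [0, 0, 0, 0, 0, 0]
    - [0, 0, 0, 0, 0, 0]

```text
time: 20.8
tool_pos: [511.8, 117.4, 54.2]
tcp_rot: [3.141, 0.003, 2.985]
contact_force: [1.1, -0.5, -1.1]
grip_width: 49.9
```

Request:
step_arm:
  deltas:
    - [0, 0, 0, 0, 0, 0]
    - [0, 0, 0, 0, 0, 0]
    - [0, 0, 0, 0, 0, 0]
    - [0, 0, 0, 0, 0, 0]
    - [0, 0, 0, 0, 0, 0]
  fingers: 14

```text
time: 21.22
tool_pos: [510.6, 117.4, 52.9]
tcp_rot: [3.142, 0.0, 2.985]
contact_force: [0.6, 0.0, -0.8]
grip_width: 21.5
```

Request:
step_arm:
  deltas:
    - [0, 0, 0, 0, 0, 0]
    - [0, 0, 0, 0, 0, 0]
    - [0, 0, 0, 0, 0, 0]
    - [0, 0, 0, 0, 0, 0]

```text
time: 21.55
tool_pos: [510.6, 117.3, 52.8]
tcp_rot: [-3.141, 0.0, 2.985]
contact_force: [-0.3, -1.4, -0.2]
grip_width: 17.4
```

Request:
step_arm:
  deltas:
    - [6.3, -0.3, 0, 0, 0, 0]
    - [12.5, -1.3, 0, 0, 0, 0]
    - [18.5, -2.9, 0, 0, 0, 0]
    - [24.4, -5.2, 0, 0, 0, 0]
    - [30, -8, 0, 0, 0, 0]

```text
time: 21.97
tool_pos: [479.3, 114.1, 52.9]
tcp_rot: [3.141, 0.001, 2.985]
contact_force: [4.0, -3.0, -2.0]
grip_width: 17.2
```

Request:
step_arm:
  deltas:
    - [5.3, -3.5, 0, 0, 0, 0]
    - [10.1, -7.4, 0, 0, 0, 0]
    - [14.6, -11.9, 0, 0, 0, 0]
    - [18.5, -16.7, 0, 0, 0, 0]
    - [22, -22, 0, 0, 0, 0]

```text
time: 22.38
tool_pos: [454.2, 95.7, 52.9]
tcp_rot: [3.141, 0.0, 2.985]
contact_force: [3.9, 0.2, -1.5]
grip_width: 17.0
```

Request:
step_arm:
  deltas:
    - [2.8, -5.6, 0, 0, 0, 0]
    - [5.1, -11.5, 0, 0, 0, 0]
    - [6.7, -17.5, 0, 0, 0, 0]
    - [7.7, -23.7, 0, 0, 0, 0]
    - [8, -30, 0, 0, 0, 0]

```text
time: 22.8
tool_pos: [441.6, 67.2, 52.8]
tcp_rot: [3.141, -0.0, 2.985]
contact_force: [3.7, 5.8, 0.2]
grip_width: 17.4
```

Request:
step_arm:
  deltas:
    - [0, 0, 0, 0, 0, 0]
    - [0, 0, 0, 0, 0, 0]

```text
time: 22.97
tool_pos: [441.5, 66.7, 52.8]
tcp_rot: [-3.141, -0.001, 2.984]
contact_force: [1.5, -1.4, 1.2]
grip_width: 17.4
```

Request:
step_arm:
  deltas:
    - [0, 0, 0, 0, 0, 0]
    - [0, 0, 0, 0, 0, 0]
    - [0, 0, 0, 0, 0, 0]
    - [0, 0, 0, 0, 0, 0]
    - [0, 0, -10, 0, 0, 0]
  fingers: 52

```text
time: 23.38
tool_pos: [440.5, 67.7, 61.5]
tcp_rot: [-3.141, -0.004, 2.985]
contact_force: [0.4, 1.1, -0.6]
grip_width: 45.7
```

Request:
step_arm:
  deltas:
    - [0, 0, -30, 0, 0, 0]
    - [0, 0, -62, 0, 0, 0]
    - [-20, -28, -68, 0, 0, 0]
    - [-40, -56, -68, 0, 0, 0]
    - [-57.5, -83, -68, 0, 0, 0]

```text
time: 23.8
tool_pos: [486.8, -24.2, 131.8]
tcp_rot: [-3.142, 0.002, 2.987]
contact_force: [0.9, 0.9, 0.1]
grip_width: 51.8
```

Run:
```python
from h import *
q=bot.capture('scene');q2=bot.capture('top');save(q,'s12')
for d in bot.boxes_of('jar0',q): print(np.round(d['rect']),at(q,*d['rect'][:2],58))
go((485.5,-24.5,40,2.985))
```

```text
[235. 196.  12.  27.] [560.52816599 -11.38549721  58.        ]
[273. 215.  24.  24.] [577.75172041 100.29759163  58.        ]
[192. 132.  18.  25.] [ 393.26582418 -223.8823585    58.        ]
t 23.9 at [486.1 -24.8 130.5] [ 3.141 -0.     2.982] F [-1.6  0.2 -0.8] w 52.1
(485.5, -24.5, 40, 2.985) -> [ 0.6  0.2 90.5] [ 0.    -0.    -0.003] rows 2.2
```

Request:
step_arm:
  deltas:
    - [0.5, 0, 25, 0, 0, 0]
    - [0.5, 0, 50, 0, 0, 0]
    - [0.5, 0, 72, 0, 0, 0]
    - [0.5, 0, 90, 0, 0, 0]
    - [0.5, 0, 90, 0, 0, 0]

```text
time: 24.37
tool_pos: [482.0, -21.6, 37.6]
tcp_rot: [3.141, -0.008, 2.986]
contact_force: [0.0, 0.6, 0.5]
grip_width: 51.9
```

Request:
step_arm:
  deltas:
    - [0, 0, 0, 0, 0, 0]
    - [0, 0, 0, 0, 0, 0]
    - [0, 0, 0, 0, 0, 0]
    - [0, 0, 0, 0, 0, 0]
    - [0, 0, 0, 0, 0, 0]
  fingers: 16

```text
time: 24.78
tool_pos: [485.9, -23.7, 41.8]
tcp_rot: [-3.141, 0.002, 2.985]
contact_force: [-1.3, -5.2, 4.2]
grip_width: 23.3
```

Request:
step_arm:
  deltas:
    - [0, 0, 0, 0, 0, 0]
    - [0, 0, 0, 0, 0, 0]
    - [0, 0, 0, 0, 0, 0]
    - [0, 0, 0, 0, 0, 0]

```text
time: 25.12
tool_pos: [485.8, -23.9, 41.7]
tcp_rot: [-3.141, 0.002, 2.985]
contact_force: [-1.6, -2.6, 6.8]
grip_width: 19.4
```

Request:
step_arm:
  deltas:
    - [0, 3, 0, 0, 0, 0]
    - [0, 8, 0, 0, 0, 0]
    - [0, 15, 0, 0, 0, 0]
    - [0, 23, 0, 0, 0, 0]
    - [0, 32, 0, 0, 0, 0]

```text
time: 25.53
tool_pos: [490.9, 7.7, 41.7]
tcp_rot: [-3.141, 0.002, 2.984]
contact_force: [-1.3, -5.0, 6.4]
grip_width: 19.4
```

Request:
step_arm:
  deltas:
    - [0, 9, 0, 0, 0, 0]
    - [0, 18, 0, 0, 0, 0]
    - [0, 27, 0, 0, 0, 0]
    - [0, 36, 0, 0, 0, 0]
    - [0, 45, 0, 0, 0, 0]

```text
time: 25.95
tool_pos: [498.1, 52.4, 41.7]
tcp_rot: [-3.141, 0.002, 2.985]
contact_force: [-0.1, -4.0, 5.3]
grip_width: 19.3
```

Request:
step_arm:
  deltas:
    - [0, 9, 0, 0, 0, 0]
    - [0, 18, 0, 0, 0, 0]
    - [0, 27, 0, 0, 0, 0]
    - [0, 35, 0, 0, 0, 0]
    - [0, 42, 0, 0, 0, 0]

```text
time: 26.37
tool_pos: [504.9, 94.1, 41.8]
tcp_rot: [-3.141, 0.002, 2.985]
contact_force: [0.2, -3.7, 5.8]
grip_width: 19.5
```

Request:
step_arm:
  deltas:
    - [0, 6, 0, 0, 0, 0]
    - [0, 11, 0, 0, 0, 0]
    - [0, 14, 0, 0, 0, 0]
    - [0, 15.7, 0, 0, 0, 0]
    - [0, 15.7, 0, 0, 0, 0]

```text
time: 26.78
tool_pos: [507.4, 109.7, 41.8]
tcp_rot: [3.141, 0.003, 2.985]
contact_force: [0.9, -1.8, 5.2]
grip_width: 19.2
```

Request:
step_arm:
  deltas:
    - [0, 0, 0, 0, 0, 0]
    - [0, 0, 0, 0, 0, 0]

```text
time: 26.95
tool_pos: [507.4, 109.8, 41.7]
tcp_rot: [3.141, 0.003, 2.985]
contact_force: [0.9, -0.9, 5.7]
grip_width: 19.3
```

Request:
step_arm:
  deltas:
    - [0, 0, 0, 0, 0, 0]
    - [0, 0, 0, 0, 0, 0]
    - [0, 0, 0, 0, 0, 0]
    - [0, 0, 0, 0, 0, 0]
    - [0, 0, -10, 0, 0, 0]
  fingers: 52

```text
time: 27.37
tool_pos: [504.8, 109.6, 49.4]
tcp_rot: [-3.141, -0.004, 2.985]
contact_force: [0.1, 0.2, -0.5]
grip_width: 48.1
```

Request:
step_arm:
  deltas:
    - [0, 0, -35, 0, 0, 0]
    - [0, 0, -75, 0, 0, 0]
    - [-20, 10, -90, 0, 0, 0]
    - [-55, 30, -90, 0, 0, 0]
    - [-93, 48, -90, 0, 0, 0]

```text
time: 27.78
tool_pos: [606.6, 143.2, 144.3]
tcp_rot: [3.14, 0.004, 2.985]
contact_force: [0.5, 0.6, -0.3]
grip_width: 52.1
```

Request:
step_arm:
  deltas:
    - [-35, 18, 5, 0, 0, 0]
    - [-57, 31, 10, 0, 0, 0]
    - [-57, 31, 10, 0, 0, 0]
    - [-57, 31, 10, 0, 0, 0]
    - [-57, 31, 10, 0, 0, 0]

```text
time: 28.2
tool_pos: [665.6, 164.0, 130.9]
tcp_rot: [-3.141, -0.001, 2.985]
contact_force: [-0.3, -0.2, 0.8]
grip_width: 52.2
```

Run:
```python
from h import *
import pickle
p=bot.capture('wrist');save(p,'w13');pickle.dump(p,open('w13.pkl','wb'));go()
for z,X in [(42,(639.5,173,42))]:print(proj(p,X))
a=p['color'][90:250,180:400,::-1];cv2.imwrite('pics/w13c.png',cv2.resize(a,None,fx=3.6,fy=3.6,interpolation=cv2.INTER_CUBIC))
```

```text
t 28.2 at [665.6 163.9 131.4] [-3.141 -0.     2.985] F [0.3 0.  1.3] w 52.2
[260.65182057 164.02185905]
```

View pics/w13c.png

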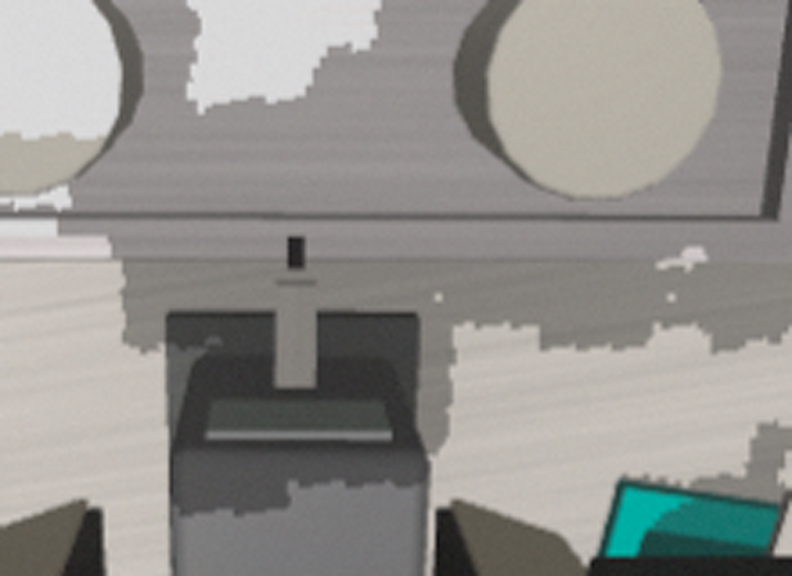

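The pointer (column 296.5) and the tab centre (296) agree to about 0.1 mm. Next the lever goes back.

Request:
step_arm:
  deltas:
    - [38, 1, 0, 0, 0, 0]
    - [76, 2, 0, 0, 0, 0]
    - [114, 3, 0, 0, 0, 0]
    - [152, 4, 0, 0, 0, 0]
    - [190, 5, 0, 0, 0, 0]

```text
time: 28.67
tool_pos: [476.8, 198.4, 131.8]
tcp_rot: [3.141, 0.001, 2.984]
contact_force: [0.7, 0.7, 0.3]
grip_width: 52.0
```

Request:
step_arm:
  deltas:
    - [16, 0, 0, 0, 0, 0]
    - [16, 0, 0, 0, 0, 0]
    - [16, 0, 0, 0, 0, 0]
    - [16, 0, 0, 0, 0, 0]
    - [16, 0, 0, 0, 0, 0]

```text
time: 29.08
tool_pos: [465.1, 201.0, 131.2]
tcp_rot: [3.141, 0.002, 2.984]
contact_force: [0.8, 0.3, 0.2]
grip_width: 52.0
```

Request:
step_arm:
  deltas:
    - [0, 0, 0, 0, 0, 0]
    - [0, 0, 0, 0, 0, 0]
    - [0, 0, 0, 0, 0, 0]

```text
time: 29.33
tool_pos: [464.2, 201.1, 130.5]
tcp_rot: [-3.142, -0.0, 2.984]
contact_force: [-1.1, 0.2, -0.6]
grip_width: 51.8
```

Run:
```python
from h import *
go((463,201.2,52.8,2.985))
```

```text
t 29.3 at [464.2 201.1 130.5] [-3.142 -0.     2.984] F [-1.1  0.2 -0.6] w 51.8
(463, 201.2, 52.8, 2.985) -> [ 1.1 -0.  77.7] [-0.    -0.    -0.001] rows 1.9
```

Request:
step_arm:
  deltas:
    - [1, 0, 20, 0, 0, 0]
    - [1, 0, 40, 0, 0, 0]
    - [1, 0, 60, 0, 0, 0]
    - [1, 0, 77, 0, 0, 0]
    - [1, 0, 77, 0, 0, 0]

```text
time: 29.75
tool_pos: [460.8, 200.8, 50.7]
tcp_rot: [-3.139, -0.006, 2.985]
contact_force: [-0.7, -0.2, 0.4]
grip_width: 51.8
```

Request:
step_arm:
  deltas:
    - [0, 0, 0, 0, 0, 0]
    - [0, 0, 0, 0, 0, 0]
    - [0, 0, 0, 0, 0, 0]

```text
time: 30.0
tool_pos: [463.7, 201.7, 54.9]
tcp_rot: [3.141, 0.002, 2.985]
contact_force: [-0.6, 0.2, 0.7]
grip_width: 52.4
```

Request:
step_arm:
  deltas:
    - [0, 0, 0, 0, 0, 0]
    - [0, 0, 0, 0, 0, 0]
    - [0, 0, 0, 0, 0, 0]
    - [0, 0, 0, 0, 0, 0]
    - [0, 0, 0, 0, 0, 0]
  fingers: 14

```text
time: 30.42
tool_pos: [462.8, 201.5, 54.0]
tcp_rot: [3.141, 0.0, 2.985]
contact_force: [0.5, 0.1, 0.5]
grip_width: 23.1
```

Request:
step_arm:
  deltas:
    - [0, 0, 0, 0, 0, 0]
    - [0, 0, 0, 0, 0, 0]
    - [0, 0, 0, 0, 0, 0]
    - [0, 0, 0, 0, 0, 0]

```text
time: 30.75
tool_pos: [462.9, 201.8, 53.9]
tcp_rot: [3.141, 0.0, 2.985]
contact_force: [-0.1, 2.4, 0.4]
grip_width: 17.0
```

Request:
step_arm:
  deltas:
    - [-0.3, 6.3, 0, 0, 0, 0]
    - [-1.3, 12.5, 0, 0, 0, 0]
    - [-2.9, 18.5, 0, 0, 0, 0]
    - [-5.2, 24.4, 0, 0, 0, 0]
    - [-8, 30, 0, 0, 0, 0]

```text
time: 31.17
tool_pos: [475.6, 230.4, 53.8]
tcp_rot: [-3.141, -0.0, 2.985]
contact_force: [-0.8, -3.2, 3.2]
grip_width: 17.6
```

Request:
step_arm:
  deltas:
    - [-3.5, 5.3, 0, 0, 0, 0]
    - [-7.4, 10.1, 0, 0, 0, 0]
    - [-11.9, 14.6, 0, 0, 0, 0]
    - [-16.7, 18.5, 0, 0, 0, 0]
    - [-22, 22, 0, 0, 0, 0]

```text
time: 31.58
tool_pos: [500.9, 248.6, 53.8]
tcp_rot: [3.141, -0.0, 2.985]
contact_force: [-1.7, -2.3, 4.4]
grip_width: 17.3
```

Request:
step_arm:
  deltas:
    - [-5.6, 2.8, 0, 0, 0, 0]
    - [-11.5, 5.1, 0, 0, 0, 0]
    - [-17.5, 6.7, 0, 0, 0, 0]
    - [-23.7, 7.7, 0, 0, 0, 0]
    - [-30, 8, 0, 0, 0, 0]

```text
time: 32.0
tool_pos: [532.0, 251.6, 53.8]
tcp_rot: [3.141, -0.0, 2.985]
contact_force: [-3.0, 0.0, 3.6]
grip_width: 17.2
```

Request:
step_arm:
  deltas:
    - [0, 0, 0, 0, 0, 0]
    - [-1, 0, 0, 0, 0, 0]
    - [-1, 0, 0, 0, 0, 0]

```text
time: 32.25
tool_pos: [532.1, 251.6, 53.8]
tcp_rot: [3.141, -0.001, 2.984]
contact_force: [-5.6, 1.8, 5.6]
grip_width: 17.4
```

Request:
step_arm:
  deltas:
    - [-1, 0, 0, 0, 0, 0]
    - [-2, 0, 0, 0, 0, 0]
    - [-2, 0, 0, 0, 0, 0]

```text
time: 32.5
tool_pos: [532.3, 251.6, 53.7]
tcp_rot: [3.142, -0.005, 2.985]
contact_force: [-9.9, 2.9, 8.2]
grip_width: 17.6
```

Request:
step_arm:
  deltas:
    - [1.5, 0, 0, 0, 0, 0]
    - [2.5, 0, 0, 0, 0, 0]
    - [2.5, 0, 0, 0, 0, 0]

```text
time: 32.75
tool_pos: [532.0, 251.6, 53.8]
tcp_rot: [3.141, 0.0, 2.985]
contact_force: [-3.6, 2.8, 4.5]
grip_width: 17.0
```

Request:
step_arm:
  deltas:
    - [0, 0, 0, 0, 0, 0]
    - [0, 0, 0, 0, 0, 0]
    - [0, 0, 0, 0, 0, 0]
    - [0, 0, 0, 0, 0, 0]
    - [0, 0, -10, 0, 0, 0]
  fingers: 52

```text
time: 33.17
tool_pos: [530.9, 250.6, 62.2]
tcp_rot: [-3.14, -0.003, 2.984]
contact_force: [-0.4, 0.3, -0.5]
grip_width: 45.8
```

Request:
step_arm:
  deltas:
    - [0, 0, -35, 0, 0, 0]
    - [0, 0, -68, 0, 0, 0]
    - [-25, -10, -70, 0, 0, 0]
    - [-55, -25, -70, 0, 0, 0]
    - [-90, -40, -70, 0, 0, 0]

```text
time: 33.58
tool_pos: [615.2, 197.9, 136.2]
tcp_rot: [3.141, 0.002, 2.987]
contact_force: [0.8, 0.1, 0.1]
grip_width: 52.0
```

Run:
```python
from h import *
go((668,165,130,2.985))
```

```text
t 33.6 at [615.2 197.9 136.2] [3.141e+00 2.000e-03 2.987e+00] F [0.8 0.1 0.1] w 52.0
(668, 165, 130, 2.985) -> [-57.2 -24.4   6.3] [0.001 0.002 0.002] rows 1.5
```

Request:
step_arm:
  deltas:
    - [-30, -12, -20, 0, 0, 0]
    - [-57, -24, -40, 0, 0, 0]
    - [-57, -24, -40, 0, 0, 0]
    - [-57, -24, -40, 0, 0, 0]
    - [-57, -24, -40, 0, 0, 0]

```text
time: 34.0
tool_pos: [666.4, 165.2, 173.5]
tcp_rot: [3.142, -0.001, 2.984]
contact_force: [-0.2, -0.1, -0.1]
grip_width: 52.2
```

Run:
```python
from h import *
p=bot.capture('wrist');save(p,'w14');go()
u=proj(p,(639.5,173,42));print(u,proj(p,(532,251.6,91)))
a=p['color'][10:230,130:430,::-1];cv2.imwrite('pics/w14c.png',cv2.resize(a,None,fx=2.65,fy=2.65,interpolation=cv2.INTER_CUBIC))
```

```text
t 34.0 at [665.9 165.6 173.2] [-3.141e+00 -2.000e-03  2.985e+00] F [ 0.1 -0.  -0. ] w 52.1
[258.49760208 154.96529662] [343.35314792   5.24737428]
```

View pics/w14c.png

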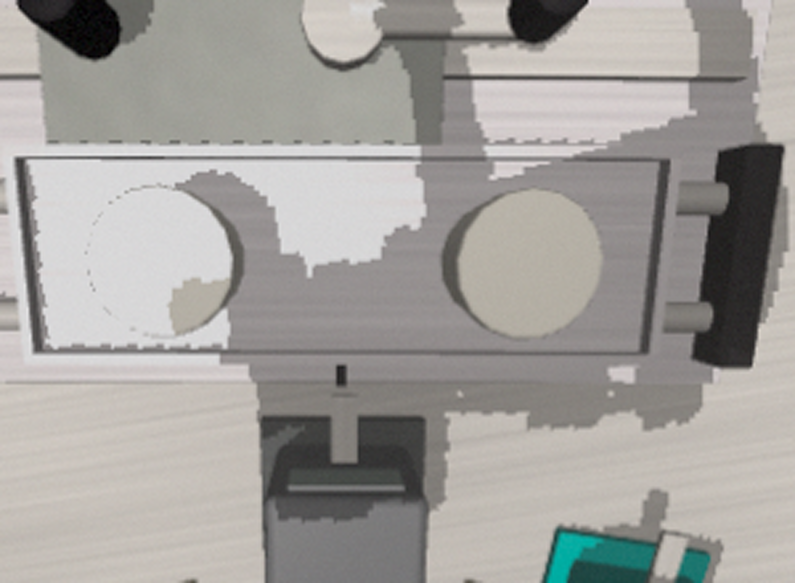

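Run:
```python
import cv2,numpy as np,pickle
for f,rp,rt,c in [('w13',(157,163),(175,192),(255,275)),('w14',(149,154),(166,180),(248,275))]:
    g=cv2.cvtColor(cv2.imread(f'pics/{f}.png'),cv2.COLOR_BGR2GRAY).astype(int)
    print(f,c,'ptr',g[rp[0]:rp[1],c[0]:c[1]].mean(0).round());print('tab',g[rt[0]:rt[1],c[0]:c[1]].mean(0).round())
from h import *
p=pickle.load(open('w13.pkl','rb'))
y=-.157;ey=np.array([-np.sin(y),np.cos(y)])
def s(p,up,vp,ut,vt): return (at(p,up,vp,42)[:2]-at(p,ut,vt,40)[:2])@ey
print(s(p,262,160,262,180),(at(p,262,160,42)-at(p,262,180,42)))
```

```text
w13 (255, 275) ptr [136. 136. 136. 135. 121.  40.  40.  40.  45.  84. 134. 134. 134. 134.
 134. 134. 134. 134. 134. 134.]
tab [ 68.  93. 128. 129. 130. 130. 129. 128. 127. 128. 128. 127. 117.  64.
  64.  63.  64.  64.  64.  64.]
w14 (248, 275) ptr [137. 136. 137. 137. 137. 137. 137. 137. 121.  40.  43.  43.  78. 136.
 136. 136. 136. 136. 137. 137. 135. 136. 136. 136. 136. 137. 136.]
tab [ 66.  67.  66.  66.  66.  65.  80. 116. 128. 130. 130. 129. 127. 127.
 129. 128. 117.  66.  65.  65.  65.  65.  65.  65.  65.  65.  65.]
-0.18563429079568416 [-17.40964248   2.62149687   0.        ]
```

The pointer sits about 1.2 mm to -y of the tab's centre; clamping shifted it slightly. There is plenty of time, so I'll reopen partway, nudge it +1.2 mm and reclamp.

Request:
step_arm:
  deltas:
    - [36, 16, 0, 0, 0, 0]
    - [73, 32, 0, 0, 0, 0]
    - [110, 48, 10, 0, 0, 0]
    - [145.5, 64, 30, 0, 0, 0]
    - [145.5, 64, 50, 0, 0, 0]

```text
time: 34.47
tool_pos: [526.7, 255.1, 124.1]
tcp_rot: [3.141, -0.003, 2.99]
contact_force: [0.9, 1.8, -1.0]
grip_width: 51.6
```

Request:
step_arm:
  deltas:
    - [0, 0, 10, 0, 0, 0]
    - [0, 0, 10, 0, 0, 0]
    - [0, 0, 10, 0, 0, 0]
    - [0, 0, 10, 0, 0, 0]
    - [0, 0, 10, 0, 0, 0]

```text
time: 34.88
tool_pos: [534.7, 250.7, 114.8]
tcp_rot: [3.141, 0.002, 2.984]
contact_force: [0.0, -0.2, -0.3]
grip_width: 52.1
```

Run:
```python
from h import *
bot.capture('top');bot.capture('top');go((532,251.6,54,2.985))
```

```text
t 35.0 at [534.4 250.7 114.6] [3.141e+00 1.000e-03 2.984e+00] F [-0.  -0.4  0.3] w 51.8
(532, 251.6, 54, 2.985) -> [ 2.6  0.5 60.6] [ 0.001  0.001 -0.001] rows 1.5
```

Request:
step_arm:
  deltas:
    - [2, 0.5, 15, 0, 0, 0]
    - [2, 0.5, 30, 0, 0, 0]
    - [2, 0.5, 45, 0, 0, 0]
    - [2, 0.5, 58, 0, 0, 0]
    - [2, 0.5, 60, 0, 0, 0]

```text
time: 35.4
tool_pos: [530.6, 251.2, 51.9]
tcp_rot: [-3.14, -0.003, 2.984]
contact_force: [-0.1, -0.4, -0.1]
grip_width: 51.8
```

Request:
step_arm:
  deltas:
    - [0, 0, 0, 0, 0, 0]
    - [0, 0, 0, 0, 0, 0]
    - [0, 0, 0, 0, 0, 0]
    - [0, 0, 0, 0, 0, 0]
    - [0, 0, 0, 0, 0, 0]

```text
time: 35.82
tool_pos: [531.9, 252.0, 54.6]
tcp_rot: [3.141, 0.001, 2.985]
contact_force: [-0.1, 0.4, -0.4]
grip_width: 52.1
```

Request:
step_arm:
  deltas:
    - [0, 0, 0, 0, 0, 0]
    - [0, 0, 0, 0, 0, 0]
    - [0, 0, 0, 0, 0, 0]
    - [0, 0, 0, 0, 0, 0]
    - [0, 0, 0, 0, 0, 0]
  fingers: 14

```text
time: 36.23
tool_pos: [531.5, 251.9, 53.8]
tcp_rot: [3.142, 0.0, 2.985]
contact_force: [-0.1, 0.0, -0.7]
grip_width: 23.2
```

Request:
step_arm:
  deltas:
    - [0, 0, 0, 0, 0, 0]
    - [0, 0, 0, 0, 0, 0]
    - [0, 0, 0, 0, 0, 0]
    - [0, 0, 0, 0, 0, 0]
    - [0, 0, 0, 0, 0, 0]

```text
time: 36.65
tool_pos: [531.4, 251.7, 53.8]
tcp_rot: [-3.141, -0.0, 2.985]
contact_force: [-0.6, -1.2, 0.1]
grip_width: 17.3
```

Request:
step_arm:
  deltas:
    - [10.2, -0.9, 0, 0, 0, 0]
    - [20, -3.4, 0, 0, 0, 0]
    - [29.3, -7.6, 0, 0, 0, 0]
    - [37.7, -13.3, 0, 0, 0, 0]
    - [45.1, -20.4, 0, 0, 0, 0]

```text
time: 37.07
tool_pos: [484.3, 239.3, 53.9]
tcp_rot: [3.14, 0.002, 2.985]
contact_force: [3.7, 0.6, -3.8]
grip_width: 17.4
```

Request:
step_arm:
  deltas:
    - [0, 0, 0, 0, 0, 0]
    - [0, 0, 0, 0, 0, 0]
    - [0, 0, 0, 0, 0, 0]

```text
time: 37.32
tool_pos: [483.7, 238.7, 53.8]
tcp_rot: [-3.141, -0.001, 2.985]
contact_force: [-1.5, -1.0, -0.0]
grip_width: 17.0
```

Request:
step_arm:
  deltas:
    - [0, 1.2, 0, 0, 0, 0]
    - [0, 1.2, 0, 0, 0, 0]
    - [0, 1.2, 0, 0, 0, 0]

```text
time: 37.57
tool_pos: [484.6, 239.9, 53.8]
tcp_rot: [3.142, 0.001, 2.985]
contact_force: [1.4, -2.0, -1.2]
grip_width: 17.3
```

Request:
step_arm:
  deltas:
    - [-7.4, 7.1, 0, 0, 0, 0]
    - [-15.8, 12.8, 0, 0, 0, 0]
    - [-25.1, 17, 0, 0, 0, 0]
    - [-34.9, 19.5, 0, 0, 0, 0]
    - [-45.1, 20.4, 0, 0, 0, 0]

```text
time: 37.98
tool_pos: [531.0, 253.5, 53.6]
tcp_rot: [-3.141, -0.002, 2.985]
contact_force: [-4.4, -3.1, 3.1]
grip_width: 17.0
```

Request:
step_arm:
  deltas:
    - [0, 0, 0, 0, 0, 0]
    - [-1, 0, 0, 0, 0, 0]
    - [-2, 0, 0, 0, 0, 0]
    - [-2.5, 0, 0, 0, 0, 0]

```text
time: 38.32
tool_pos: [532.1, 253.2, 53.6]
tcp_rot: [-3.141, -0.004, 2.985]
contact_force: [-8.0, 1.7, 5.5]
grip_width: 17.2
```

Request:
step_arm:
  deltas:
    - [0.5, 0, 0, 0, 0, 0]
    - [1.5, 0, 0, 0, 0, 0]
    - [2, 0, 0, 0, 0, 0]
    - [2, 0, 0, 0, 0, 0]

```text
time: 38.65
tool_pos: [531.8, 253.2, 53.8]
tcp_rot: [3.141, -0.0, 2.985]
contact_force: [-2.5, 0.6, 1.2]
grip_width: 17.3
```

Request:
step_arm:
  deltas:
    - [0, 0, 0, 0, 0, 0]
    - [0, 0, 0, 0, 0, 0]
    - [0, 0, 0, 0, 0, 0]
    - [0, 0, 0, 0, 0, 0]
    - [0, 0, -10, 0, 0, 0]
  fingers: 52

```text
time: 39.07
tool_pos: [531.2, 252.5, 62.4]
tcp_rot: [-3.14, -0.003, 2.985]
contact_force: [-0.8, 0.1, -1.4]
grip_width: 45.9
```

Request:
step_arm:
  deltas:
    - [0, 0, -35, 0, 0, 0]
    - [0, 0, -70, 0, 0, 0]
    - [-35, -12, -90, 0, 0, 0]
    - [-70, -28, -110, 0, 0, 0]
    - [-107, -44, -110, 0, 0, 0]

```text
time: 39.48
tool_pos: [633.1, 193.6, 180.5]
tcp_rot: [3.138, 0.009, 2.987]
contact_force: [1.5, 0.9, 0.5]
grip_width: 51.9
```

Request:
step_arm:
  deltas:
    - [-30, -10, 0, 0, 0, 0]
    - [-39, -20, 0, 0, 0, 0]
    - [-39, -20, 0, 0, 0, 0]
    - [-39, -20, 0, 0, 0, 0]
    - [-39, -20, 0, 0, 0, 0]

```text
time: 39.9
tool_pos: [664.7, 168.2, 173.9]
tcp_rot: [3.141, -0.001, 2.986]
contact_force: [-0.6, -0.1, -0.1]
grip_width: 52.2
```

Run:
```python
from h import *
import pickle
p=bot.capture('wrist');save(p,'w15');go()
u=proj(p,(639.5,173,42));print(u)
g=cv2.cvtColor(p['color'],cv2.COLOR_RGB2GRAY).astype(int)
c=int(u[0]);r=int(u[1])
for v in range(r-12,r+30,2): print(v,g[v,c-14:c+16])
q=bot.capture('scene');save(q,'s15')
for n in('clamp_knob','jar0'):
  for d in bot.boxes_of(n,p): print(n,round(d['p'],2),np.round(d['rect']))
```

```text
t 40.0 at [664.7 168.5 174.2] [ 3.141e+00 -1.000e-03  2.986e+00] F [ 0.6 -0.7 -0.3] w 51.8
[255.74499723 157.01141156]
145 [117 114 117 116 115 113 115 114 115 115 113 103 106 105 105 105 106 107
 106 106 109 105 105 106 105 108 104 105 106 107]
147 [144 145 145 147 144 146 144 143 145 145 144 144 143 145 145 146 143 143
 146 146 143 144 146 146 143 145 145 143 145 145]
149 [142 145 141 143 143 144 144 143 141 143 144 143 143 140 127 119 117 116
 123 145 143 142 142 142 142 143 140 141 142 142]
151 [137 135 139 138 138 139 137 137 137 137 136 134 137 130  99  39  39  41
  77 138 135 137 138 137 138 135 138 139 137 138]
153 [139 140 140 139 140 138 141 141 140 139 138 139 138 133 100  43  40  39
  80 139 140 140 137 139 139 139 140 140 139 139]
155 [129 128 128 128 127 127 129 128 128 126 128 129 127 123  97  42  40  40
  73 131 132 131 132 132 130 129 128 131 131 129]
157 [128 127 129 128 128 129 127 129 129 126 129 128 128 126 102  75  73  77
  93 122 121 124 125 125 125 123 126 124 124 123]
159 [131 129 130 126 125 125 125 124 126 122 123 124 125 123 125 124 126 127
 126 125 128 12
[... 1119 characters left out ...]
 128 128
 128 126 118  77  65  64  64  64  65  60  66  64]
179 [ 59  60  58  60  62  58  60  60  58  59  68 102 127 129 131 130 128 128
 129 126 119  72  60  57  60  57  61  60  61  61]
181 [ 52  54  55  52  54  52  50  55  51  51  63 100 128 131 130 128 129 127
 126 129 117  65  52  52  56  53  51  51  53  53]
183 [ 55  55  54  55  56  56  54  50  53  52  65  99 129 128 127 130 128 126
 127 128 117  66  52  53  54  56  51  54  53  53]
185 [ 56  56  56  56  52  55  53  54  52  54  63  97 118 121 123 122 118 117
 120 118 111  65  56  52  53  51  56  52  52  53]
clamp_knob 0.67 [297.  19. 112.  36.]
jar0 0.82 [192. 110.  59.  62.]
jar0 0.67 [260.  78. 259. 155.]
jar0 0.56 [326. 110.  58.  62.]
```

Pointer is now about +0.4 mm from the tab's centre. Next the switch. I'll first touch a free bench spot with closed fingers to calibrate the real fingertip height.

Request:
step_arm:
  deltas:
    - [37, -4, 0, 0, 0, 0]
    - [74, -8, 0, 0, 0, 0]
    - [111, -13, 0, 0, 0, 0]
    - [148, -17, 0, 0, 0, 0]
    - [185, -21, 0, 0, 0, 0]
  fingers: 0

```text
time: 40.52
tool_pos: [477.5, 175.8, 173.9]
tcp_rot: [3.141, 0.0, 2.986]
contact_force: [1.1, 0.9, 0.9]
grip_width: 23.6
```

Request:
step_arm:
  deltas:
    - [37, -4, 10, 0, 0, 0]
    - [74, -8, 30, 0, 0, 0]
    - [88, -10, 60, 0, 0, 0]
    - [88, -10, 100, 0, 0, 0]
    - [88, -10, 120, 0, 0, 0]

```text
time: 40.93
tool_pos: [388.6, 179.4, 52.0]
tcp_rot: [-3.141, -0.002, 2.987]
contact_force: [-0.6, -0.0, 0.1]
grip_width: 0.4
```

Request:
step_arm:
  deltas:
    - [0, 0, 15, 0, 0, 0]
    - [0, 0, 30, 0, 0, 0]
    - [0, 0, 40, 0, 0, 0]
    - [0, 0, 40, 0, 0, 0]
    - [0, 0, 40, 0, 0, 0]

```text
time: 41.35
tool_pos: [391.0, 179.5, 13.9]
tcp_rot: [-3.141, -0.001, 2.986]
contact_force: [-0.4, -0.3, 0.2]
grip_width: 0.4
```

Request:
step_arm:
  deltas:
    - [0, 0, 2, 0, 0, 0]
    - [0, 0, 4, 0, 0, 0]
    - [0, 0, 4, 0, 0, 0]

```text
time: 41.6
tool_pos: [391.7, 179.4, 10.2]
tcp_rot: [3.141, 0.001, 2.985]
contact_force: [-0.7, -1.1, -0.2]
grip_width: 0.6
```

Request:
step_arm:
  deltas:
    - [0, 0, 3, 0, 0, 0]
    - [0, 0, 6, 0, 0, 0]
    - [0, 0, 9, 0, 0, 0]
    - [0, 0, 10, 0, 0, 0]
    - [0, 0, 10, 0, 0, 0]

```text
time: 42.02
tool_pos: [391.2, 179.1, -0.6]
tcp_rot: [-3.141, -0.001, 2.985]
contact_force: [-0.4, 0.6, 0.1]
grip_width: 0.4
```

Request:
step_arm:
  deltas:
    - [0, 0, 1.5, 0, 0, 0]
    - [0, 0, 3, 0, 0, 0]
    - [0, 0, 3, 0, 0, 0]

```text
time: 42.27
tool_pos: [391.3, 179.2, -3.4]
tcp_rot: [-3.142, -0.0, 2.985]
contact_force: [-0.5, 0.7, 0.6]
grip_width: 0.6
```

Request:
step_arm:
  deltas:
    - [0, 0, 1, 0, 0, 0]
    - [0, 0, 2, 0, 0, 0]
    - [0, 0, 2, 0, 0, 0]

```text
time: 42.52
tool_pos: [391.4, 179.2, -5.3]
tcp_rot: [3.142, -0.0, 2.985]
contact_force: [0.6, 1.6, 0.6]
grip_width: 0.4
```

Request:
step_arm:
  deltas:
    - [0, 0, 1, 0, 0, 0]
    - [0, 0, 2, 0, 0, 0]
    - [0, 0, 2, 0, 0, 0]

```text
time: 42.77
tool_pos: [391.4, 179.2, -7.4]
tcp_rot: [-3.142, -0.0, 2.985]
contact_force: [0.1, -0.2, -0.7]
grip_width: 0.6
```

Request:
step_arm:
  deltas:
    - [0, 0, 0.7, 0, 0, 0]
    - [0, 0, 1.5, 0, 0, 0]
    - [0, 0, 1.5, 0, 0, 0]

```text
time: 43.02
tool_pos: [391.4, 179.2, -8.8]
tcp_rot: [3.142, -0.0, 2.985]
contact_force: [-0.7, -0.3, 0.1]
grip_width: 0.7
```

Request:
step_arm:
  deltas:
    - [0, 0, 0.7, 0, 0, 0]
    - [0, 0, 1.5, 0, 0, 0]
    - [0, 0, 1.5, 0, 0, 0]

```text
time: 43.27
tool_pos: [391.4, 179.2, -10.3]
tcp_rot: [-3.142, -0.0, 2.985]
contact_force: [0.1, -0.4, -0.3]
grip_width: 0.6
```

Request:
step_arm:
  deltas:
    - [0, 0, 0.7, 0, 0, 0]
    - [0, 0, 1.5, 0, 0, 0]
    - [0, 0, 1.5, 0, 0, 0]

```text
time: 43.52
tool_pos: [391.5, 179.2, -11.4]
tcp_rot: [3.141, 0.0, 2.985]
contact_force: [-0.9, -1.0, 3.8]
grip_width: 0.4
```

Request:
step_arm:
  deltas:
    - [0, 0, 0.5, 0, 0, 0]
    - [0, 0, 1, 0, 0, 0]
    - [0, 0, 1, 0, 0, 0]

```text
time: 43.77
tool_pos: [391.5, 179.3, -11.5]
tcp_rot: [3.141, 0.001, 2.985]
contact_force: [-3.1, -1.5, 17.6]
grip_width: 0.6
```

Request:
step_arm:
  deltas:
    - [0, 0, 0.5, 0, 0, 0]
    - [0, 0, 1, 0, 0, 0]
    - [0, 0, 1, 0, 0, 0]

```text
time: 44.02
tool_pos: [391.6, 179.3, -11.7]
tcp_rot: [3.141, 0.001, 2.985]
contact_force: [-6.9, -3.1, 32.4]
grip_width: 0.1
```

The bench touch came at TCP z = -11.3 mm, so the real tip height is TCP+11.3. Lifting off now and taking a close look at the switch.

Request:
step_arm:
  deltas:
    - [0, 0, -8, 0, 0, 0]
    - [0, 0, -30, 0, 0, 0]
    - [0, 0, -70, 0, 0, 0]
    - [0, 0, -110, 0, 0, 0]
    - [0, 0, -150, 0, 0, 0]

```text
time: 44.43
tool_pos: [390.8, 179.0, 137.9]
tcp_rot: [-3.141, -0.001, 2.985]
contact_force: [1.0, 1.4, -0.5]
grip_width: 0.2
```

Request:
step_arm:
  deltas:
    - [-16, 36, -10, 0, 0, 0]
    - [-32, 72, -10, 0, 0, 0]
    - [-48, 108, -10, 0, 0, 0]
    - [-64, 144, -10, 0, 0, 0]
    - [-78, 179, -10, 0, 0, 0]

```text
time: 44.85
tool_pos: [497.3, 345.5, 146.4]
tcp_rot: [3.141, 0.0, 2.985]
contact_force: [0.2, -0.0, 0.2]
grip_width: 0.4
```

Request:
step_arm:
  deltas:
    - [0, 0, 0, 0, 0, 0]
    - [0, 0, 0, 0, 0, 0]
    - [0, 0, 0, 0, 0, 0]
    - [0, 0, 0, 0, 0, 0]

```text
time: 45.18
tool_pos: [495.8, 342.9, 146.2]
tcp_rot: [-3.141, -0.001, 2.984]
contact_force: [-0.5, -0.4, 0.4]
grip_width: 0.1
```

Run:
```python
from h import *
import pickle
p=bot.capture('wrist');save(p,'w16');pickle.dump(p,open('w16.pkl','wb'));go()
for d in bot.boxes_of('roller_top',p)+bot.boxes_of('switch_box',p): print(round(d['p'],2),np.round(d['rect']))
u=proj(p,(408,339,76)).astype(int);print(u)
y0=max(u[1]-75,0);x0=u[0]-100;print(x0,y0)
a=p['color'][y0:y0+150,x0:x0+200,::-1];cv2.imwrite('pics/w16c.png',cv2.resize(a,None,fx=4,fy=4,interpolation=cv2.INTER_CUBIC))
```

```text
t 45.2 at [495.9 342.8 146.5] [-3.141 -0.     2.984] F [-0.5 -1.   0.3] w 0.5
0.84 [245. 124.  48.  84.]
0.67 [259. 134.  81. 109.]
[231  91]
131 16
```

View pics/w16c.png

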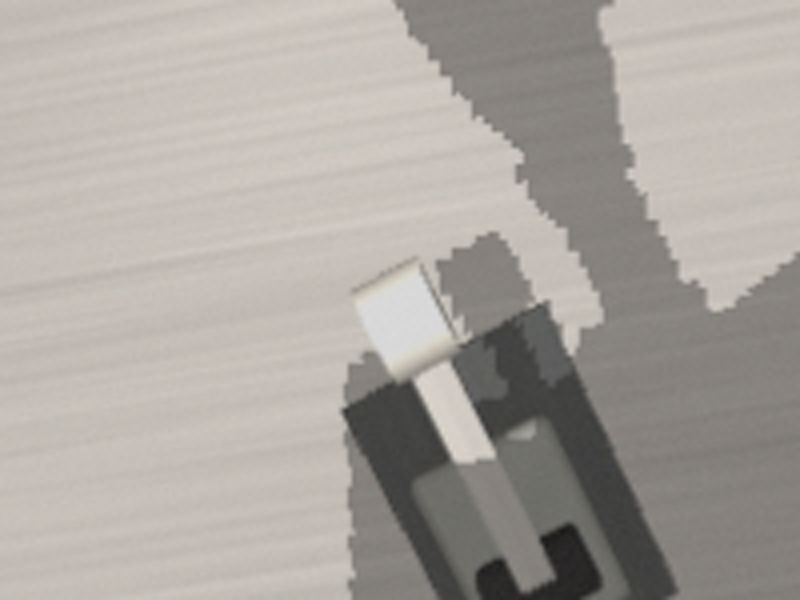

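Run:
```python
from h import *
import pickle;p=pickle.load(open('w16.pkl','rb'))
print(at(p,232,96.5,74),at(p,232,96.5,66))
X=at(p,232,96.5,74);go((X[0],X[1],80,2.985))
```

```text
[411.82039739 338.44095969  74.        ] [411.6258938  337.90843042  66.        ]
t 45.3 at [496.3 343.  146.8] [3.141 0.    2.984] F [-0.2  0.5  0.7] w 0.3
(np.float64(411.82039739249444), np.float64(338.4409596921436), 80, 2.985) -> [ 82.7 -17.8  66.8] [ 0.     0.    -0.001] rows 2.6
```

Request:
step_arm:
  deltas:
    - [28, -6, 0, 0, 0, 0]
    - [56, -12, 0, 0, 0, 0]
    - [82.5, -18, 20, 0, 0, 0]
    - [82.5, -18, 45, 0, 0, 0]
    - [82.5, -18, 67, 0, 0, 0]

```text
time: 45.75
tool_pos: [410.8, 338.6, 79.6]
tcp_rot: [3.14, 0.001, 2.985]
contact_force: [-0.1, 1.2, 0.3]
grip_width: 0.7
```

Request:
step_arm:
  deltas:
    - [0, 0, 0, 0, 0, 0]
    - [0, 0, 0, 0, 0, 0]
    - [0, 0, 0, 0, 0, 0]
    - [0, 0, 0, 0, 0, 0]
    - [0, 0, 0, 0, 0, 0]

```text
time: 46.17
tool_pos: [413.1, 339.3, 80.6]
tcp_rot: [3.14, 0.002, 2.984]
contact_force: [0.0, -0.4, 0.8]
grip_width: 0.2
```

Request:
step_arm:
  deltas:
    - [0, 0, 4, 0, 0, 0]
    - [0, 0, 8, 0, 0, 0]
    - [0, 0, 12, 0, 0, 0]
    - [0, 0, 12, 0, 0, 0]
    - [0, 0, 12, 0, 0, 0]

```text
time: 46.58
tool_pos: [411.9, 338.8, 66.8]
tcp_rot: [-3.141, -0.001, 2.985]
contact_force: [0.2, -0.4, -0.0]
grip_width: 0.6
```

Request:
step_arm:
  deltas:
    - [0, 0, 2, 0, 0, 0]
    - [0, 0, 4, 0, 0, 0]
    - [0, 0, 6, 0, 0, 0]
    - [0, 0, 8, 0, 0, 0]
    - [0, 0, 8, 0, 0, 0]

```text
time: 47.0
tool_pos: [411.8, 338.9, 59.0]
tcp_rot: [-3.141, -0.001, 2.985]
contact_force: [-1.6, 1.1, 2.5]
grip_width: 0.6
```

Request:
step_arm:
  deltas:
    - [0, 0, 1.2, 0, 0, 0]
    - [0, 0, 2.4, 0, 0, 0]
    - [0, 0, 3.5, 0, 0, 0]
    - [0, 0, 4.3, 0, 0, 0]
    - [0, 0, 4.8, 0, 0, 0]

```text
time: 47.42
tool_pos: [411.9, 338.9, 54.3]
tcp_rot: [-3.141, -0.0, 2.985]
contact_force: [-3.0, -0.9, 3.7]
grip_width: 0.5
```

Request:
step_arm:
  deltas:
    - [0, 0, 0, 0, 0, 0]

```text
time: 47.5
tool_pos: [412.0, 338.9, 54.4]
tcp_rot: [-3.141, -0.0, 2.985]
contact_force: [-2.5, -0.2, 4.3]
grip_width: 0.3
```

Request:
step_arm:
  deltas:
    - [0, 0, 0, 0, 0, 0]

```text
time: 47.58
tool_pos: [412.2, 339.0, 54.5]
tcp_rot: [3.142, 0.0, 2.985]
contact_force: [-3.4, -0.2, 3.5]
grip_width: 0.6
```

Request:
step_arm:
  deltas:
    - [0, 0, 0, 0, 0, 0]

```text
time: 47.67
tool_pos: [412.1, 338.9, 54.5]
tcp_rot: [3.142, -0.0, 2.985]
contact_force: [-2.7, -0.9, 2.9]
grip_width: 0.3
```

Request:
step_arm:
  deltas:
    - [0, 0, 0.8, 0, 0, 0]
    - [0, 0, 1.6, 0, 0, 0]
    - [0, 0, 2, 0, 0, 0]
    - [0, 0, 2, 0, 0, 0]

```text
time: 48.0
tool_pos: [412.3, 339.0, 52.5]
tcp_rot: [3.141, 0.0, 2.985]
contact_force: [-3.3, -0.5, 4.1]
grip_width: 0.3
```

Request:
step_arm:
  deltas:
    - [0, 0, -5, 0, 0, 0]
    - [0, 0, -15, 0, 0, 0]
    - [0, 0, -30, 0, 0, 0]
    - [0, 0, -60, 0, 0, 0]
    - [0, 0, -95, 0, 0, 0]

```text
time: 48.42
tool_pos: [411.5, 338.3, 147.7]
tcp_rot: [-3.14, -0.002, 2.985]
contact_force: [-0.2, 0.6, -0.3]
grip_width: 0.6
```

Request:
step_arm:
  deltas:
    - [0, -30, -20, 0, 0, 0]
    - [0, -60, -40, 0, 0, 0]
    - [0, -60, -60, 0, 0, 0]
    - [0, -60, -60, 0, 0, 0]

```text
time: 48.75
tool_pos: [404.9, 279.5, 212.4]
tcp_rot: [3.137, 0.007, 2.983]
contact_force: [1.1, 0.5, 0.5]
grip_width: 0.3
```

Run:
```python
from h import *
p=bot.capture('scene');save(p,'s17');t=bot.capture('top');save(t,'t17')
go()
a=p['color'][110:350,90:450,::-1];cv2.imwrite('pics/s17c.png',cv2.resize(a,(800,533),interpolation=cv2.INTER_CUBIC))
```

```text
t 48.9 at [403.5 279.8 208.7] [3.140e+00 3.000e-03 2.984e+00] F [ 0.4 -0.2 -0.5] w 0.7
```

View pics/s17c.png

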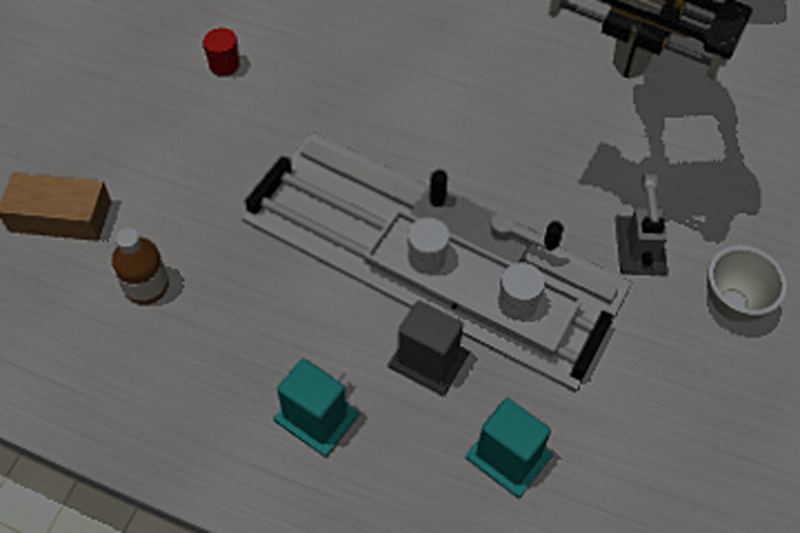

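Run:
```python
from h import *
for n in('scene','top'):
  p=bot.capture(n)
  for d in bot.boxes_of('jar0',p): print(n,round(d['p'],2),np.round(d['rect']),at(p,*d['rect'][:2],40).round())
print(bot.close_job())
```

```text
scene 0.9 [284. 220.  16.  26.] [573. 126.  40.]
scene 0.88 [324. 241.  22.  26.] [593. 239.  40.]
scene 0.87 [190. 132.  17.  23.] [ 380. -239.   40.]
scene 0.33 [302. 225. 101.  86.] [570. 175.  40.]
top 0.61 [351. 242.  19.  14.] [ 372. -237.   40.]
top 0.6 [192. 186.  11.  16.] [603. 247.  40.]
the job is handed in; nothing more can be done
None
```

The job is handed in at about 49 s of the 210 s allowed, and the last picture shows it done as asked; no verdict was reported.

- **Jars:** Only two white jars were on the bench. Both stand upright in the tray, and the network found no other white jar in the final pictures.
- **Shuttle:** After the first clamping the pointer sat about 1.2 mm off the middle of the tab. I reopened the lever partway, nudged the shuttle and clamped it again. The last close look put the pointer about 0.4 mm from the tab's centre.
- **Clamp:** I pushed the lever to its stop, where the force rose to about 8 N with almost no further movement, then let it go.
- **Switch:** The roller went down about 12 mm at roughly 4 N, between the click at 9 mm and the overtravel at 18 mm, then I let it go. I did not sense the click itself; I judged it from depth and force, and the lever looks back at rest.
- **Other things:** The red jar, bottle, carton, bowl and both turquoise readers look unmoved.

Two things disagreed with the interface text or went wrong on the way:

- **Fingertips:** They end 11.3 mm behind the TCP, not the stated 25 mm ahead of it. I confirmed this with a touch on the bench, which reached about 32 N.
- **First grasp:** Because of that, the first grasp of the first jar closed above its lid. The jar was not disturbed.

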